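Key the top of a knock-down plywood step on to its uprights

TASK

Fix the top of the plywood step on to its uprights: stand every beech key that is on the bench (three to five of them) upright in a slot of its own, any slots, then drive each key down flush with the top using the mallet, not by pushing with the gripper. When the keys are home, stand the mallet back on its rubber mat, head down as it was, and leave the other things on the bench where they are.

Things in the scene. Friction and masses are not known exactly. Their poses are not given: they have to be found in the camera images.
- step: Knock-down plywood step, fixed to the bench: a top 200 x 330 x 18 mm on three upright panels 44 mm thick. Origin under its centre on the bench; z up, x across the top (200 mm), y along it (330 mm). Upper face 120 mm above the bench. Six slots go down through the top into the uprights, at x = -55 or 55 mm and y = -120, 0 or 120 mm on the step.
- slot1 (a point): Centre of the mouth of slot 1, level with the step's upper face; axes as the step's. Slot 42.5 mm long (x), 20.5 mm wide (y), 2 mm chamfered edge, over 94 mm deep. A key put in by hand stops with 60 mm in it and 34 mm standing proud; from there it is a tight fit: it takes about 12 N to drive the key on, it stays where it is driven, and it can go until flush.
- slot2 (a point): Centre of the mouth of slot 2, level with the step's upper face; axes as the step's. Slot 42.5 mm long (x), 20.5 mm wide (y), 2 mm chamfered edge, over 94 mm deep. A key put in by hand stops with 60 mm in it and 34 mm standing proud; from there it is a tight fit: it takes about 12 N to drive the key on, it stays where it is driven, and it can go until flush.
- slot3 (a point): Centre of the mouth of slot 3, level with the step's upper face; axes as the step's. Slot 42.5 mm long (x), 20.5 mm wide (y), 2 mm chamfered edge, over 94 mm deep. A key put in by hand stops with 60 mm in it and 34 mm standing proud; from there it is a tight fit: it takes about 12 N to drive the key on, it stays where it is driven, and it can go until flush.
- slot4 (a point): Centre of the mouth of slot 4, level with the step's upper face; axes as the step's. Slot 42.5 mm long (x), 20.5 mm wide (y), 2 mm chamfered edge, over 94 mm deep. A key put in by hand stops with 60 mm in it and 34 mm standing proud; from there it is a tight fit: it takes about 12 N to drive the key on, it stays where it is driven, and it can go until flush.
- slot5 (a point): Centre of the mouth of slot 5, level with the step's upper face; axes as the step's. Slot 42.5 mm long (x), 20.5 mm wide (y), 2 mm chamfered edge, over 94 mm deep. A key put in by hand stops with 60 mm in it and 34 mm standing proud; from there it is a tight fit: it takes about 12 N to drive the key on, it stays where it is driven, and it can go until flush.
- slot6 (a point): Centre of the mouth of slot 6, level with the step's upper face; axes as the step's. Slot 42.5 mm long (x), 20.5 mm wide (y), 2 mm chamfered edge, over 94 mm deep. A key put in by hand stops with 60 mm in it and 34 mm standing proud; from there it is a tight fit: it takes about 12 N to drive the key on, it stays where it is driven, and it can go until flush.
- key1: Beech key 1: flat bar 40 mm wide (x), 18 mm thick (y), 94 mm tall (z), 60 g, foot narrowed to 37 x 15.5 mm over the last 4 mm. Starts standing on end on the offcut board. Origin at the centre of its foot, z up to its head; half a turn about z makes no difference. All keys and all slots are alike. May be absent.
- key2: Beech key 2: flat bar 40 mm wide (x), 18 mm thick (y), 94 mm tall (z), 60 g, foot narrowed to 37 x 15.5 mm over the last 4 mm. Starts standing on end on the offcut board. Origin at the centre of its foot, z up to its head; half a turn about z makes no difference. All keys and all slots are alike. May be absent.
- key3: Beech key 3: flat bar 40 mm wide (x), 18 mm thick (y), 94 mm tall (z), 60 g, foot narrowed to 37 x 15.5 mm over the last 4 mm. Starts standing on end on the offcut board. Origin at the centre of its foot, z up to its head; half a turn about z makes no difference. All keys and all slots are alike. May be absent.
- key4: Beech key 4: flat bar 40 mm wide (x), 18 mm thick (y), 94 mm tall (z), 60 g, foot narrowed to 37 x 15.5 mm over the last 4 mm. Starts standing on end on the offcut board. Origin at the centre of its foot, z up to its head; half a turn about z makes no difference. All keys and all slots are alike. May be absent.
- key5: Beech key 5: flat bar 40 mm wide (x), 18 mm thick (y), 94 mm tall (z), 60 g, foot narrowed to 37 x 15.5 mm over the last 4 mm. Starts standing on end on the offcut board. Origin at the centre of its foot, z up to its head; half a turn about z makes no difference. All keys and all slots are alike. May be absent.
- key1_top (a point): Centre of the head (upper end) of key 1, 94 mm above its origin.
- key2_top (a point): Centre of the head (upper end) of key 2, 94 mm above its origin.
- key3_top (a point): Centre of the head (upper end) of key 3, 94 mm above its origin.
- key4_top (a point): Centre of the head (upper end) of key 4, 94 mm above its origin.
- key5_top (a point): Centre of the head (upper end) of key 5, 94 mm above its origin.
- board: Plywood offcut 220 x 150 x 12 mm lying on the bench, fixed; the keys stand on it. Origin under its centre.
- mallet: Nylon-faced mallet, 0.45 kg, stood on a face: head an upright cylinder 68 mm across, 96 mm tall; level wooden handle at mid-height (48 mm) towards the mallet's -x, ending 235 mm from the head's axis; 34 to 110 mm from the axis it is 24 mm wide (y), 22 mm high, flat-sided. Origin at the centre of the lower face, z up. Centre of mass 15 mm from the axis, on the handle's side.
- mallet_grip (a point): Point on the middle of the mallet's handle, 65 mm from the head's axis and 48 mm above the lower striking face: the place to hold it close to the head.
- mat: Square black rubber mat 160 x 160 x 3 mm, fixed on the bench, the mallet's place. Origin under its centre.
- paint_tin: Paint tin, 90 mm across, 110 mm tall; not part of the job. Origin under its centre.
- tape_measure: Tape measure, 72 x 38 x 66 mm; not part of the job. Origin under its centre.
- spirit_level: Spirit level standing on edge, 400 mm long, 24 mm thick, 60 mm high; not part of the job. Origin under its centre.

How it is judged:
By the outcome, as a careful person would: the job done as asked, in the order asked, and still so for the second after the job is handed in, with the robot touching nothing.
Of key1, key2, key3, key4, key5 only 3 to 5 are there at a start; the rules pass over those that are not, and their reading is None.
At some moment in a run one of mallet may be knocked a few centimetres aside while the robot is not near it.
Once in a run the grip may slacken for a moment while it holds something.
It also fails if it takes over 210 s, if anything falls off the work surface, if the arm or the gripper's body presses on something with over 40 N, if the wrist force passes 120 N, or if a joint passes its speed limit or range.

ROBOT

A 6-joint arm with a two-finger parallel gripper is mounted at the origin on the work surface. World frame = base frame: x ahead of the robot, y to its left, z up, the work surface at z = 0. Lengths are in m, angles in rad, forces in N, time in s.
With the tool pointing down it reaches from about 0.35 to 0.975 m from the base axis. Payload 4.9 kg.
Tool frame: the origin (TCP) lies at the very end of the fingers, on their centre line; the grasp point (between the pads) lies 19 mm behind it (ctrl.tcp_to_grasp is the z of the grasp point in the tool frame, in m); z points along the fingers, y is the line along which they close (so a half turn about z gives the same grasp; the last joint's range is limited). The gripper opens to 85 mm and grips with 20 to 120 N. Pads are 22 mm wide; open, the fingers measure 114 mm over their backs; the gripper's body (76 mm by 85 mm) begins 54 mm behind the grasp point. The pads swing forward as they close: fully open they stand 13 mm farther back than shut.
Start: joints at [1.049, 0.053, 1.613, -0, 1.476, -0.119], TCP at [0.245, 0.575, 0.231] pointing down, gripper open.
Joint ranges: [-3.01, 3.01], [-1.01, 2.22], [0.06, 2.58], [-1.02, 4.17], [0.09, 2.62], [-3.14, 3.14]. Speed limits (rad/s): [2.57, 2.57, 3.14, 3.14, 3.14, 3.14].

INTERFACE

Orientations are given as a rotation vector (axis times angle).
In Python, from station import ctrl, eyes, job, nets gives the robot as it stands. The module is installed in compiled form; this text tells all that it offers.
- The arm moves only by the tool jog_arm, never from a script. Its argument "commands" is one flat list of numbers, 7 for each row, row after row: the shift along the tool's x, y, z each as a share of 0.06 m, from -1 to 1, then the turn, a rotation vector about the tool's x, y, z each as a share of 0.1 rad, from -1 to 1, then the finger opening in mm, from 0 to 85.4. In form: [x, y, z, ax, ay, az, grip, x, y, z, ax, ay, az, grip, ...]. A call has 1 to 20 rows; each row shifts and turns the commanded pose from where the row before left it, along the tool's axes as they then stand; what a row does not reach is not made up. A row lasts 1/8 s, in which the tool goes at most 62.5 mm and 10.7 degrees, less where a joint would pass 70% of its speed; a pose out of reach is approached as far as the arm can. A call with a number of a shift or a turn outside -1 to 1 is refused whole. A call with a gripper value outside its range is refused whole. The fingers move at their own pace and stop on an object; "newtons" is the grip in N (left out, the last holds). Time passes only in rows, so rows that do not move let the fingers close. It gives the time, the measured TCP pose, the force, the opening and the grip force at its end, in the units of the state.
- ctrl.get_obs(): the state, without advancing time (a new reading comes with each control period).
- eyes.get_image(name): name is "side" or "top"; returns a dict with "image" (400x640x3 uint8, red, green, blue), "z_map" (400x640 float32, m along the optical axis (not along the pixel's ray), 0 where there is no reading), "K" (3x3 intrinsics, pixels), "cam_to_world" (4x4, takes a point from camera to world coordinates). Camera axes: x right, y up, looking along -z (the intrinsics and any distortion apply to the point x, -y, -z); pixel columns grow to the right and rows downward; lengths in m; the calibration is good to about 2 mm. A picture is of the moment at which its call begins.
- job.finish_job(): hands the job in; it is judged then, once.
Trained networks look in the newest picture that a camera, given by its name, has taken for a name from the list of things; names that differ only in an ending like _2 or _b are one class to them, and where a whole thing is asked for, a point or a joint stands for the part that bears it (a point fixed in the world has none). Each returns a list of dicts, best first, with "p" (0 to 1); they miss things now and then, are a little off and sometimes report something else, mostly with a low value. They report only what shows in the picture. A call takes as long as a camera call.
- nets.silhouettes(camera, name): "mask" (400x640 bool, what is visible of it) and "bbox" ([left, top, right, bottom] in pixels, round what is visible of it).
The state is a dict: "t": time; "q": joint angles; "dq": joint speeds; "effort": joint torques, N m; "tool_pos": TCP position; "tool_rot": TCP orientation; "contact_force": force on the tool from outside, world axes, zero at the start; "wrist_torque": the same for the moment, N m; "opening": finger opening in m; "grip_force": force on a finger pad.
Only numpy, scipy, OpenCV 4.12 (cv2) and the standard library are available. Lean on these libraries where they do the work, as an engineer would, in place of code of your own. Each camera call takes 0.05 s, during which the arm holds its last target. There are 200 camera calls.

## Working session

There is one attempt and no reset: what is moved stays moved. The work goes in short steps, Python scripts to look and compute and a tool call to move; the robot and the scene stay as the last step left them, time stands still between calls to the robot, and variables do not carry over. Pictures are saved under pics/ and viewed, at most 14 in all, crops included, and the job is handed in when it is done.

Besides the shell and the picture viewer there is one more tool, called in YAML: its name, and indented under it one key for each argument. jog_arm: Moves the arm, as the interface text tells. Shift numbers are shares of 0.06 m and turn numbers shares of 0.1 rad, none past 1 either way. Its arguments: {"type":"object","properties":{"commands":{"type":"array","items":{"type":"number"}},"newtons":{"type":"number"}},"required":["commands"]}

```bash
mkdir -p pics; ls
python3 - <<'E'
from station import ctrl, eyes, job, nets
import cv2
print(ctrl.get_obs(), ctrl.tcp_to_grasp)
for n in("top","side"):
    d=eyes.get_image(n); cv2.imwrite(f"pics/{n}0.png",d["image"][...,::-1]); print(n,d["K"].round(1).tolist(),d["cam_to_world"].round(3).tolist())
E
```

```text
pics
{'t': 0.0, 'q': array([ 1.04899990e+00,  5.33427214e-02,  1.61427010e+00,  1.64109914e-05,
        1.47601953e+00, -1.19016071e-01]), 'dq': array([ 0.001419  , -0.00076257, -0.00054719,  0.00049384,  0.0003965 ,
        0.00022686]), 'effort': array([-1.25024893e-03, -3.93687129e+01, -3.70172381e+01, -1.11821232e-04,
        7.29892374e-03, -1.10685187e-05]), 'tool_pos': array([0.24468071, 0.57444307, 0.23008607]), 'tool_rot': array([-6.28288341e-01, -3.07745278e+00,  3.03216909e-03]), 'contact_force': array([-0.25891928,  0.67024933,  0.04189768]), 'wrist_torque': array([ 0.04003489, -0.0299792 , -0.01023014]), 'grip_force': 0.0, 'opening': 0.08532108044107023} -0.0187
top [[439.5, 0.0, 324.4], [0.0, 439.5, 205.2], [0.0, 0.0, 1.0]] [[-0.025, 0.995, -0.101, 0.477], [-1.0, -0.025, -0.001, 0.01], [-0.004, 0.1, 0.995, 1.256], [0.0, 0.0, 0.0, 1.0]]
side [[517.3, 0.0, 313.0], [0.0, 517.3, 207.8], [0.0, 0.0, 1.0]] [[0.972, 0.143, -0.186, 0.367], [-0.234, 0.533, -0.813, -1.043], [-0.017, 0.834, 0.552, 0.803], [0.0, 0.0, 0.0, 1.0]]
```

View pics/top0.png

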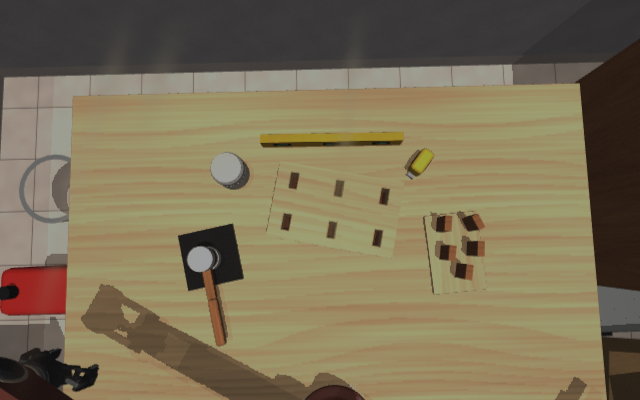

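View pics/side0.png

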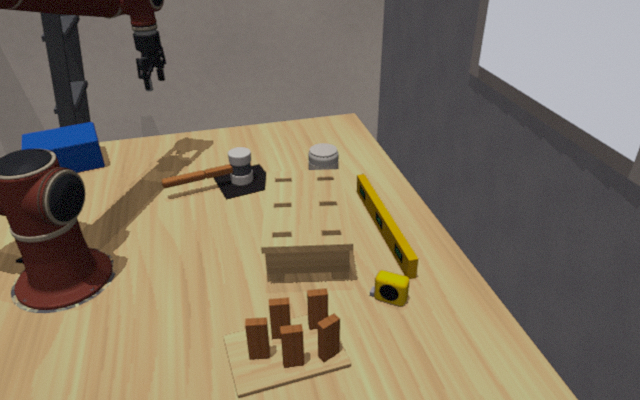

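Five keys on the board (top view about x 440–480, y 222–272). The step is at (335,210), all six slots are empty, and the mallet head is at (203,259) with its handle toward (220,340).

```bash
cat > h.py <<'E'
import numpy as np, cv2
from scipy.spatial.transform import Rotation as R
from station import ctrl, eyes, job, nets
def snap(n):
    d=eyes.get_image(n); z=d["z_map"]; K=d["K"]; v,u=np.mgrid[:400,:640]
    p=np.stack([(u-K[0,2])/K[0,0]*z,-(v-K[1,2])/K[1,1]*z,-z],-1)
    T=d["cam_to_world"]; P=p@T[:3,:3].T+T[:3,3]; P[z==0]=np.nan
    d["P"]=P; return d
def proj(d,X):
    T=d["cam_to_world"];p=(np.atleast_2d(X)-T[:3,3])@T[:3,:3];K=d["K"]
    return np.c_[K[0,2]+K[0,0]*p[:,0]/-p[:,2],K[1,2]-K[1,1]*p[:,1]/-p[:,2]]
def rect(pts):  # centre, long, short, yaw of long axis
    (c,(w,h),a)=cv2.minAreaRect(pts[:,:2].astype(np.float32)*1000)
    if w<h: w,h,a=h,w,a+90
    return np.array(c)/1000,w,h,(a+90)%180-90
def show(n,d,box=None,k=1):
    im=d["image"][...,::-1]
    if box: im=im[box[1]:box[3],box[0]:box[2]]
    cv2.imwrite(f"pics/{n}.png",cv2.resize(im,None,fx=k,fy=k,interpolation=cv2.INTER_CUBIC))
def state():
    o=ctrl.get_obs(); m=R.from_rotvec(o["tool_rot"]).as_matrix()
    print("t %.1f tcp"%o["t"],o["tool_pos"].round(4),"yaw(y) %.2f"%np.degrees(np.arctan2(m[1,1],m[0,1])),"tilt",m[:2,2].round(4),"open %.4f grip %.0f"%(o["opening"],o["grip_force"]),"F",o["contact_force"].round(1),"q6 %.2f"%o["q"][5]); return o,m
def rel(target,yawy):
    """tool-frame shift (shares, after turning) and turn (shares) to put TCP at target, tool y axis along yawy deg (mod 180), tool down"""
    o,m=state(); y=np.radians(yawy); best=None
    for k in(0,np.pi):
        Y=np.array([np.cos(y+k),np.sin(y+k),0]);Z=np.array([0,0,-1.]);M=np.c_[np.cross(Y,Z),Y,Z]
        w=R.from_matrix(m.T@M).as_rotvec()
        q=o["q"][5]+w[2]
        if best is None or abs(w[2])<abs(best[0][2]): best=(w,M,q)
    w,M,q=best
    print("turn shares",(w/.1).round(2),"shift shares after turn",(M.T@(np.array(target)-o["tool_pos"])/.06).round(2),"q6->~%.2f"%q)
E
python3 - <<'E'
from h import *
for n in("top","side"):
    d=snap(n); P=d["P"]
    for name in("step","key1","mallet","mat","board","paint_tin"):
        for r in nets.silhouettes(n,name):
            if r["p"]<.3: continue
            q=P[r["mask"]]; q=q[~np.isnan(q[:,2])]
            zt=np.percentile(q[:,2],90)
            s=q[abs(q[:,2]-zt)<.008]
            c,w,h,a=rect(s)
            print(n,name,"p%.2f"%r["p"],list(map(int,r["bbox"])),"n",len(s),"ztop %.3f"%np.median(s[:,2]),"c",c.round(4),"mean",s[:,:2].mean(0).round(4),"%.0fx%.0f yaw %.1f"%(w,h,a))
E
```

```text
top step p0.58 [266, 161, 405, 262] n 8849 ztop 0.120 c [ 0.5817 -0.0157] mean [ 0.5805 -0.0161] 330x201 yaw 78.5
top step p0.34 [409, 149, 431, 180] n 285 ztop 0.065 c [ 0.7141 -0.2603] mean [ 0.7136 -0.2597] 67x36 yaw -38.9
top key1 p0.80 [463, 215, 484, 230] n 108 ztop 0.105 c [ 0.5399 -0.3887] mean [ 0.5395 -0.3878] 40x18 yaw 23.3
top key1 p0.79 [442, 241, 455, 264] n 103 ztop 0.105 c [ 0.4608 -0.316 ] mean [ 0.4592 -0.315 ] 39x18 yaw -4.9
top key1 p0.76 [454, 264, 475, 282] n 113 ztop 0.106 c [ 0.4107 -0.3573] mean [ 0.4101 -0.3564] 39x20 yaw -5.1
top key1 p0.70 [464, 240, 484, 258] n 125 ztop 0.105 c [ 0.4698 -0.3914] mean [ 0.4699 -0.3911] 39x19 yaw -4.1
top key1 p0.58 [437, 214, 454, 228] n 112 ztop 0.105 c [ 0.5383 -0.3098] mean [ 0.5376 -0.3097] 38x19 yaw -6.3
top mallet p0.96 [184, 242, 224, 348] n 522 ztop 0.098 c [0.461  0.3406] mean [0.4608 0.3408] 66x64 yaw 22.9
top mallet p0.45 [466, 240, 484, 255] n 124 ztop 0.105 c [ 0.4698 -0.3913] mean [ 0.4698 -0.391 ] 39x19 yaw -3.4
top board p0.53 [259, 132, 404, 147] n 1238 ztop 0.059 c [ 0.7872 -0.0126] mean [ 0.7867 -0.0127]
[... 774 characters left out ...]
0.5416 -0.3912] 42x20 yaw 24.6
side mallet p0.57 [161, 147, 254, 188] n 236 ztop 0.100 c [0.4629 0.3389] mean [0.4628 0.3348] 67x65 yaw 31.4
side mat p0.60 [217, 161, 266, 197] n 909 ztop 0.005 c [0.4678 0.3408] mean [0.462  0.3212] 169x164 yaw -78.8
side mat p0.46 [315, 314, 338, 363] n 228 ztop 0.107 c [ 0.5422 -0.3887] mean [ 0.5413 -0.3911] 42x20 yaw 24.6
side mat p0.45 [282, 324, 305, 366] n 223 ztop 0.107 c [ 0.4712 -0.3917] mean [ 0.471  -0.3938] 39x21 yaw -5.2
side board p0.75 [222, 315, 351, 397] n 3976 ztop 0.013 c [ 0.4632 -0.3522] mean [ 0.4422 -0.378 ] 220x154 yaw 4.6
side paint_tin p0.63 [310, 140, 340, 167] n 330 ztop 0.111 c [0.7032 0.2693] mean [0.701  0.2658] 84x81 yaw 54.0
```

```bash
cat >> h.py <<'E'
KEYS=dict(A=(.541,-.3888,24),B=(.4615,-.316,-5.5),C=(.4115,-.3575,-6),D=(.4707,-.3915,-4.7),E=(.539,-.310,-6.8))
SC=np.array([.5826,-.0153]);SY=-11.5
def slot(sx,sy):
    a=np.radians(SY);return SC+np.array([[np.cos(a),-np.sin(a)],[np.sin(a),np.cos(a)]])@[sx*.055,sy*.12]
def tokey(k,z=.2): x,y,a=KEYS[k];rel((x,y,z),a+90)
def toslot(sx,sy,z=.24): s=slot(sx,sy);print(s.round(4));rel((*s,z),SY+90)
E
python3 - <<'E'
from h import *
tokey("E",.2)
# refine slots: dark pixels / deep depth in both cams vs predicted
for n in("top","side"):
    d=snap(n);P=d["P"]
    for sx in(-1,1):
        for sy in(-1,0,1):
            s=slot(sx,sy);T=d["cam_to_world"];K=d["K"]
            # sample step-plane grid to image, intensity
            g=np.arange(-.035,.0351,.001);X,Y=np.meshgrid(g,g,indexing="ij");a=np.radians(SY)
            W=np.stack([s[0]+X*np.cos(a)-Y*np.sin(a),s[1]+X*np.sin(a)+Y*np.cos(a),0*X+.12],-1)
            uv=proj(d,W.reshape(-1,3)).reshape(71,71,2).astype(np.float32)
            D=cv2.remap(np.nan_to_num(P[...,2]).astype(np.float32),uv[...,0],uv[...,1],cv2.INTER_LINEAR)
            m=D<.114
            print(n,sx,sy,s.round(3),"hole n",m.sum(),"x %.1f..%.1f y %.1f..%.1f"%tuple(v*1000 for v in(X[m].min(),X[m].max(),Y[m].min(),Y[m].max())) if m.any() else "")
E
```

```text
t 0.8 tcp [0.245  0.575  0.2313] yaw(y) 66.92 tilt [0.     0.0001] open 0.0857 grip 0 F [-0.  -0.1  0.1] q6 -0.12
turn shares [ 0.   -0.   -2.84] shift shares after turn [ -6.61 -14.07   0.52] q6->~-0.40
top -1 -1 [ 0.505 -0.122] hole n 976 x -24.0..35.0 y -19.0..26.0
top -1 0 [ 0.529 -0.004] hole n 1071 x -35.0..21.0 y -35.0..17.0
top -1 1 [0.553 0.113] hole n 1114 x -33.0..25.0 y -26.0..35.0
top 1 -1 [ 0.613 -0.144] hole n 978 x -24.0..32.0 y -35.0..18.0
top 1 0 [ 0.636 -0.026] hole n 1012 x -24.0..29.0 y -35.0..29.0
top 1 1 [0.66  0.091] hole n 952 x -25.0..20.0 y -13.0..20.0
side -1 -1 [ 0.505 -0.122] hole n 531 x -19.0..22.0 y -10.0..5.0
side -1 0 [ 0.529 -0.004] hole n 440 x -18.0..31.0 y -35.0..34.0
side -1 1 [0.553 0.113] hole n 503 x -21.0..21.0 y -23.0..19.0
side 1 -1 [ 0.613 -0.144] hole n 613 x -25.0..32.0 y -18.0..35.0
side 1 0 [ 0.636 -0.026] hole n 542 x -35.0..20.0 y -35.0..13.0
side 1 1 [0.66  0.091] hole n 367 x -20.0..21.0 y -11.0..21.0
```

jog_arm:
  commands: [0,0,0,0,0,-0.95,45,0,0,0,0,0,-0.95,45,0,0,0,0,0,-0.94,45,-0.41,-0.88,0,0,0,0,45,-0.41,-0.88,0,0,0,0,45,-0.41,-0.88,0,0,0,0,45,-0.41,-0.88,0,0,0,0,45,-0.41,-0.88,0,0,0,0,45,-0.41,-0.88,0,0,0,0,45,-0.41,-0.88,0,0,0,0,45,-0.41,-0.88,0,0,0,0,45,-0.41,-0.88,0,0,0,0,45,-0.41,-0.88,0,0,0,0,45,-0.41,-0.88,0,0,0,0,45,-0.41,-0.88,0.1,0,0,0,45,-0.41,-0.88,0.1,0,0,0,45,-0.41,-0.88,0.1,0,0,0,45,-0.41,-0.88,0.1,0,0,0,45,-0.41,-0.88,0.1,0,0,0,45]
  newtons: 40

```text
t: 3.28
tool_pos: [0.5361, -0.3126, 0.2012]
tool_rot: [0.187, 3.136, -0.0]
contact_force: [0.6, -0.3, 0.7]
opening: 0.045
grip_force: 0.0
```

```bash
python3 -c "
from h import *
tokey('E',.075)"
```

```text
t 3.3 tcp [ 0.5361 -0.3126  0.2012] yaw(y) 83.17 tilt [ 0.0005 -0.0001] open 0.0450 grip 0 F [ 0.6 -0.3  0.7] q6 -2.10
turn shares [-0.  0. -0.] shift shares after turn [-0.04  0.05  2.1 ] q6->~-2.10
```

jog_arm:
  commands: [-0.04,0.05,0.5,0,0,0,45,0,0,0.6,0,0,0,45,0,0,0.6,0,0,0,45,0,0,0.4,0,0,0,45,0,0,0,0,0,0,45,0,0,0,0,0,0,10,0,0,0,0,0,0,10,0,0,0,0,0,0,10,0,0,0,0,0,0,10,0,0,0,0,0,0,10,0,0,-0.5,0,0,0,10,0,0,-0.8,0,0,0,10,0,0,-0.8,0,0,0,10,0,0,-0.75,0,0,0,10,0,0,0,0,0,0,10]
  newtons: 60

```text
t: 5.15
tool_pos: [0.5402, -0.3092, 0.2518]
tool_rot: [0.186, 3.128, -0.008]
contact_force: [-0.0, -0.2, -0.1]
opening: 0.017
grip_force: 58.7
```

Run:
```python
from h import *
toslot(1,-1)
d=snap("side"); show("side1",d)
```

```text
[ 0.6126 -0.1439]
t 5.2 tcp [ 0.5402 -0.3092  0.2518] yaw(y) 83.20 tilt [ 0.0073 -0.0055] open 0.0170 grip 59 F [-0.  -0.2 -0.1] q6 -2.09
turn shares [-0.04  0.08  0.82] shift shares after turn [-0.63  2.94  0.2 ] q6->~-2.01
```

View pics/side1.png

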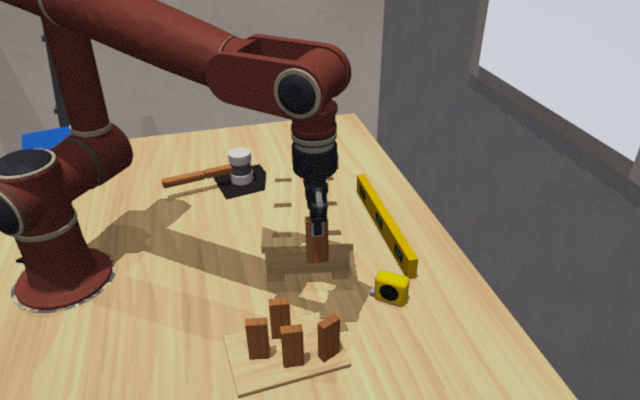

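The key (317,243) is held upright in the gripper.

jog_arm:
  commands: [0,0,0,0,0.08,0.82,10,-0.16,0.74,0,0,0,0,10,-0.16,0.74,0,0,0,0,10,-0.16,0.73,0,0,0,0,10,-0.15,0.73,0,0,0,0,10,0,0,0,0,0,0,10,0,0,0,0,0,0,10]

```text
t: 6.08
tool_pos: [0.6097, -0.1425, 0.2437]
tool_rot: [-0.313, -3.114, -0.001]
contact_force: [-1.1, -0.1, -0.8]
opening: 0.0169
grip_force: 59.0
```

Run:
```python
from h import *
toslot(1,-1,.184)
d=snap("side"); show("s2",d,(250,130,390,290),4)
```

```text
[ 0.6126 -0.1439]
t 6.1 tcp [ 0.6097 -0.1425  0.2437] yaw(y) 78.51 tilt [-0.0113  0.002 ] open 0.0169 grip 59 F [-1.1 -0.1 -0.8] q6 -1.72
turn shares [-0.   -0.11  0.  ] shift shares after turn [-0.05 -0.01  1.  ] q6->~-1.72
```

View pics/s2.png

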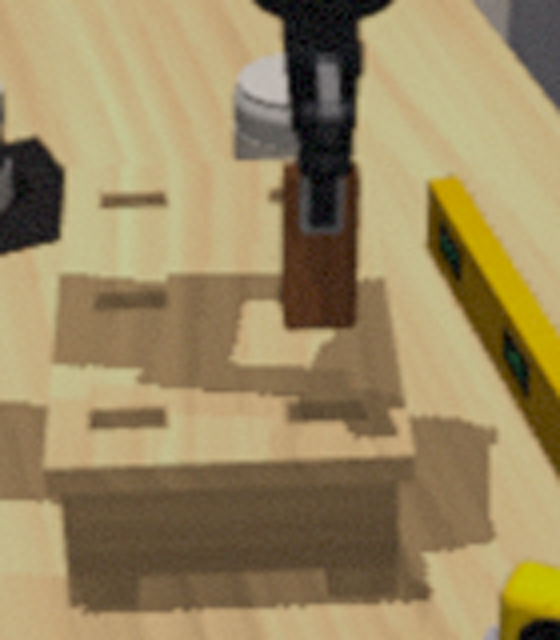

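jog_arm:
  commands: [-0.05,-0.01,0.3,0,-0.09,0,10,0,0,0.4,0,0,0,10,0,0,0.2,0,0,0,10,0,0,0,0,0,0,10,0,0,0,0,0,0,10]

```text
t: 6.75
tool_pos: [0.6138, -0.1442, 0.193]
tool_rot: [0.315, 3.123, -0.001]
contact_force: [0.4, -0.4, -0.4]
opening: 0.0168
grip_force: 59.0
```

Run:
```python
from h import *
toslot(1,-1,.125)
```

```text
[ 0.6126 -0.1439]
t 6.8 tcp [ 0.6138 -0.1442  0.193 ] yaw(y) 78.47 tilt [ 0.0024 -0.0011] open 0.0168 grip 59 F [ 0.4 -0.4 -0.4] q6 -1.72
turn shares [-0.01  0.03 -0.01] shift shares after turn [0.02 0.   1.13] q6->~-1.72
```

jog_arm:
  commands: [0.02,0,0.15,0,0,0,10,0,0,0.15,0,0,0,10,0,0,0.15,0,0,0,10,0,0,0,0,0,0,10]

```text
t: 7.25
tool_pos: [0.6116, -0.1432, 0.1634]
tool_rot: [-0.315, -3.125, -0.0]
contact_force: [-0.5, -0.1, -1.8]
opening: 0.0175
grip_force: 58.9
```

jog_arm:
  commands: [0,0,0.2,0,0,0,10,0,0,0.2,0,0,0,10,0,0,0.15,0,0,0,10,0,0,0.08,0,0,0,10,0,0,0,0,0,0,10]

```text
t: 7.88
tool_pos: [0.612, -0.1434, 0.1265]
tool_rot: [0.315, 3.126, -0.0]
contact_force: [0.6, -0.9, -0.8]
opening: 0.017
grip_force: 58.9
```

jog_arm:
  commands: [0,0,0,0,0,0,45,0,0,0,0,0,0,45,0,0,0,0,0,0,45,0,0,-0.4,0,0,0,45,0,0,-0.8,0,0,0,45,0,0,-0.2,0,0,0,45,0,0,0,0,0,0,45]

```text
t: 8.75
tool_pos: [0.6128, -0.1437, 0.2124]
tool_rot: [0.314, 3.122, -0.002]
contact_force: [-0.3, 0.1, -0.8]
opening: 0.0449
grip_force: 0.0
```

Run:
```python
from h import *
tokey("A",.18)
d=snap("side");P=d["P"]
s=slot(1,-1);Q=P.reshape(-1,3);m=(np.hypot(Q[:,0]-s[0],Q[:,1]-s[1])<.025)&(Q[:,2]<.19)
print(np.percentile(Q[m,2],[50,90,95,98]))
m&=(Q[:,2]>.14)&(Q[:,2]<.17)
print(m.sum(),rect(Q[m]),np.median(Q[m,2]))
```

```text
t 8.8 tcp [ 0.6128 -0.1437  0.2124] yaw(y) 78.50 tilt [ 0.0033 -0.0014] open 0.0449 grip 0 F [-0.3  0.1 -0.8] q6 -1.72
turn shares [-0.02  0.03 -6.2 ] shift shares after turn [ 2.75 -3.25  0.54] q6->~-2.34
[0.11941607 0.15419907 0.1554592  0.15637863]
193 (array([ 0.61349463, -0.14290555]), 40.005958557128906, 24.10219955444336, -8.353195190429688) 0.15293721599350107
```

Key 1 is seated, its head at 154 mm, so 34 mm proud.

jog_arm:
  commands: [0,0,0,0,0,-0.89,45,0,0,0,0,0,-0.89,45,0,0,0,0,0,-0.89,45,0,0,0,0,0,-0.89,45,0,0,0,0,0,-0.88,45,0,0,0,0,0,-0.88,45,0,0,0,0,0,-0.88,45,0.55,-0.65,0.1,0,0,0,45,0.55,-0.65,0.1,0,0,0,45,0.55,-0.65,0.1,0,0,0,45,0.55,-0.65,0.1,0,0,0,45,0.55,-0.65,0.14,0,0,0,45,0,0,0,0,0,0,45]

```text
t: 10.42
tool_pos: [0.5381, -0.3907, 0.1747]
tool_rot: [0.646, -3.071, -0.006]
contact_force: [-0.9, 1.1, -0.9]
opening: 0.045
grip_force: 0.0
```

```bash
python3 -c "
from h import *
tokey('A',.075)"
```

```text
t 10.4 tcp [ 0.5381 -0.3907  0.1747] yaw(y) 113.76 tilt [-0.0037  0.003 ] open 0.0450 grip 0 F [-0.9  1.1 -0.9] q6 -2.73
turn shares [ 0.04 -0.02 -0.04] shift shares after turn [-0.06  0.01  1.66] q6->~-2.73
```

jog_arm:
  commands: [-0.06,0,0.4,0,0,0,45,0,0,0.6,0,0,0,45,0,0,0.6,0,0,0,45,0,0,0.06,0,0,0,45,0,0,0,0,0,0,45,0,0,0,0,0,0,10,0,0,0,0,0,0,10,0,0,0,0,0,0,10,0,0,0,0,0,0,10,0,0,-0.5,0,0,0,10,0,0,-0.8,0,0,0,10,0,0,-0.8,0,0,0,10,0,0,-0.8,0,0,0.88,10,0,0,0,0,0,0.88,10,0,0,0,0,0,0.88,10,0,0,0,0,0,0.88,10,0,0,0,0,0,0.88,10,0,0,0,0,0,0.88,10,0,0,0,0,0,0.88,10,0,0,0,0,0,0,10]

```text
t: 12.92
tool_pos: [0.5438, -0.3871, 0.2527]
tool_rot: [0.307, 3.126, -0.0]
contact_force: [0.2, -0.4, -1.0]
opening: 0.0171
grip_force: 64.3
```

```bash
python3 -c "
from h import *
toslot(1,0,.24)"
```

```text
[ 0.6365 -0.0263]
t 12.9 tcp [ 0.5438 -0.3871  0.2527] yaw(y) 78.78 tilt [ 0.0003 -0.    ] open 0.0171 grip 64 F [ 0.2 -0.4 -1. ] q6 -2.11
turn shares [0.   0.   0.05] shift shares after turn [-0.31  6.2   0.21] q6->~-2.10
```

jog_arm:
  commands: [-0.04,0.78,0,0,0,0.05,10,-0.04,0.78,0,0,0,0,10,-0.04,0.78,0,0,0,0,10,-0.04,0.78,0,0,0,0,10,-0.04,0.77,0,0,0,0,10,-0.04,0.77,0,0,0,0,10,-0.04,0.77,0,0,0,0,10,-0.03,0.77,0.2,0,0,0,10,0,0,0.4,0,0,0,10,0,0,0.4,0,0,0,10,0,0,0,0,0,0,10,0,0,0,0,0,0,10]

```text
t: 14.42
tool_pos: [0.6368, -0.0267, 0.1938]
tool_rot: [0.316, 3.124, -0.001]
contact_force: [1.0, -0.5, -1.1]
opening: 0.0168
grip_force: 64.4
```

```bash
python3 -c "
from h import *
toslot(1,0,.125)"
```

```text
[ 0.6365 -0.0263]
t 14.4 tcp [ 0.6368 -0.0267  0.1938] yaw(y) 78.46 tilt [ 0.0012 -0.0006] open 0.0168 grip 64 F [ 1.  -0.5 -1.1] q6 -1.53
turn shares [-0.    0.01 -0.01] shift shares after turn [0.01 0.01 1.15] q6->~-1.53
```

jog_arm:
  commands: [0,0,0.15,0,0,0,10,0,0,0.15,0,0,0,10,0,0,0.15,0,0,0,10,0,0,0,0,0,0,10]

```text
t: 14.92
tool_pos: [0.6463, -0.0285, 0.1804]
tool_rot: [0.314, 3.096, -0.004]
contact_force: [6.6, -1.9, 27.9]
opening: 0.0171
grip_force: 72.4
```

jog_arm:
  commands: [0,0,-0.3,0,0,0,10,0,0,-0.3,0,0,0,10,0,0,0,0,0,0,10,0,0,0,0,0,0,10]

```text
t: 15.42
tool_pos: [0.6359, -0.0264, 0.2008]
tool_rot: [-0.316, -3.124, 0.0]
contact_force: [-0.3, 0.3, -0.5]
opening: 0.0168
grip_force: 67.8
```

Run:
```python
from h import *
toslot(1,0,.2)
d=snap("side"); show("s3",d,(250,110,390,270),4)
```

```text
[ 0.6365 -0.0263]
t 15.4 tcp [ 0.6359 -0.0264  0.2008] yaw(y) 78.44 tilt [-0.0013 -0.0002] open 0.0168 grip 68 F [-0.3  0.3 -0.5] q6 -1.53
turn shares [-0.   -0.01 -0.01] shift shares after turn [-0.01  0.    0.01] q6->~-1.53
```

View pics/s3.png

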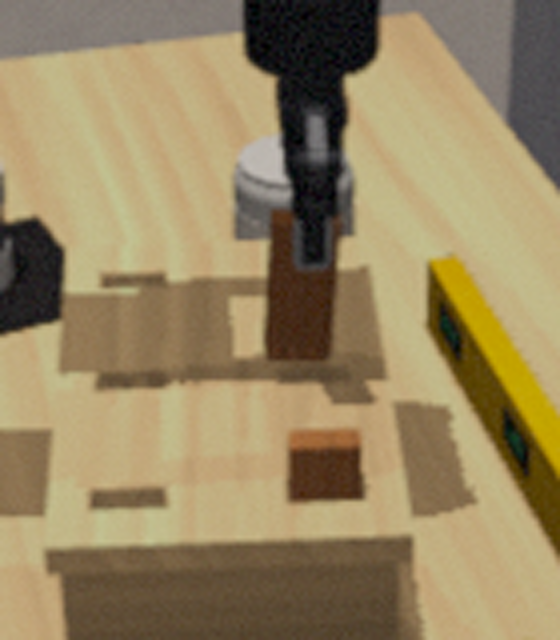

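The key is held off-centre (foot spans x 267–330, finger at 312) and tilts slightly. I'll measure it in the tool frame.

```bash
cat >> h.py <<'E'
def held(n="side"):
    """held key's face in tool frame: edges along tool x at several heights below TCP"""
    d=snap(n);o,m=state();im=d["image"].astype(int)
    Q=(d["P"]-o["tool_pos"])@m
    col=(im[...,0]>im[...,2]*1.6)&(im[...,0]>35)&(abs(Q[...,0])<.05)&(abs(Q[...,1])<.03)&(Q[...,2]>-.06)&(Q[...,2]<.075)
    S=Q[col]*1000
    for a in range(-30,75,15):
        k=S[(S[:,2]>a)&(S[:,2]<=a+15)]
        if len(k)>8: print("z",a,"n",len(k),"x %.1f..%.1f"%tuple(np.percentile(k[:,0],[3,97])),"y %.1f"%np.median(k[:,1]))
    print("zmax %.1f"%np.percentile(S[:,2],99))
E
python3 -c "
from h import *
held('side')"
```

```text
t 15.5 tcp [ 0.6358 -0.0263  0.2003] yaw(y) 78.44 tilt [-0.0019 -0.0001] open 0.0167 grip 68 F [-0.4 -0.6 -0.8] q6 -1.53
z -30 n 55 x -14.7..22.3 y -7.9
z -15 n 38 x -14.8..22.5 y -8.1
z 0 n 86 x -14.9..24.7 y -7.7
z 15 n 99 x -12.5..25.1 y -8.1
z 30 n 85 x -12.5..25.2 y -7.7
z 45 n 102 x -10.5..27.6 y -7.8
z 60 n 22 x -19.0..24.0 y -7.0
zmax 64.4
```

jog_arm:
  commands: [-0.09,0,0,0,0,0,10,0,0,0,0,-0.7,0,10,0,0,0,0,0,0,10,0,0,0,0,0,0,10]

```text
t: 16.02
tool_pos: [0.642, -0.0276, 0.2019]
tool_rot: [0.309, 3.056, -0.011]
contact_force: [0.5, -0.2, -1.2]
opening: 0.0168
grip_force: 67.9
```

```bash
cat >> h.py <<'E'
def heldslot(sx,sy,n="side"):
    """held key in step axes (mm) relative to the slot"""
    d=snap(n);o,m=state();im=d["image"].astype(int);a=np.radians(SY);s=slot(sx,sy)
    Q=(d["P"]-[s[0],s[1],.12])@np.array([[np.cos(a),-np.sin(a),0],[np.sin(a),np.cos(a),0],[0,0,1]])
    col=(im[...,0]>im[...,2]*1.6)&(im[...,0]>35)&(abs(Q[...,0])<.04)&(abs(Q[...,1])<.025)&(Q[...,2]>.003)
    S=Q[col]*1000; z0=np.percentile(S[:,2],1); print("foot z %.1f"%z0)
    for b in range(0,100,12):
        k=S[(S[:,2]>z0+b)&(S[:,2]<=z0+b+12)]
        if len(k)>8: l,r=np.percentile(k[:,0],[3,97]);print("+%d n%d x %.1f..%.1f mid %.1f yface %.1f"%(b,len(k),l,r,(l+r)/2,np.median(k[:,1])))
E
python3 -c "
from h import *
heldslot(1,0)"
```

```text
t 16.1 tcp [ 0.6422 -0.0276  0.202 ] yaw(y) 78.44 tilt [ 0.0688 -0.0144] open 0.0169 grip 68 F [-0.6  1.3  0.4] q6 -1.53
foot z 3.4
+0 n21 x -38.2..37.5 mid -0.3 yface -3.8
+12 n68 x -16.6..19.3 mid 1.3 yface -7.4
+24 n73 x -16.6..21.4 mid 2.4 yface -8.1
+36 n68 x -16.6..21.4 mid 2.4 yface -8.4
+48 n82 x -17.4..21.3 mid 1.9 yface -8.0
+60 n82 x -18.2..21.1 mid 1.4 yface -8.4
+72 n45 x -18.4..21.3 mid 1.4 yface -8.2
+84 n29 x -18.5..21.0 mid 1.2 yface -8.2
+96 n44 x -18.4..19.2 mid 0.4 yface -6.9
```

jog_arm:
  commands: [0.03,0,0.16,0,0,0,10,0.01,0,0.16,0,0,0,10,0.01,0,0.16,0,0,0,10,0.01,0,0.1,0,0,0,10,0,0,0,0,0,0,10]

```text
t: 16.7
tool_pos: [0.6404, -0.0273, 0.166]
tool_rot: [0.309, 3.057, -0.011]
contact_force: [-0.8, 1.0, 0.6]
opening: 0.0168
grip_force: 67.9
```

jog_arm:
  commands: [0.01,0,0.16,0,0,0,10,0.01,0,0.16,0,0,0,10,0.01,0,0.16,0,0,0,10,0.01,0,0.14,0,0,0,10,0,0,0,0,0,0,10]

```text
t: 17.32
tool_pos: [0.6408, -0.0274, 0.129]
tool_rot: [0.309, 3.056, -0.011]
contact_force: [-0.4, -0.6, -0.4]
opening: 0.0172
grip_force: 68.1
```

jog_arm:
  commands: [0,0,0,0,0,0,45,0,0,0,0,0,0,45,0,0,0,0,0,0,45,-0.02,0,-0.3,0,0,0,45,-0.05,0,-0.7,0,0,0,45,0,0,-0.3,0,0.7,0,45,0,0,0,0,0,0,45,0,0,0,0,0,0,45,0,0,0,0,0,0,45]

```text
t: 18.45
tool_pos: [0.6388, -0.0269, 0.2063]
tool_rot: [-0.316, -3.124, 0.001]
contact_force: [0.6, -0.4, -0.5]
opening: 0.0449
grip_force: 0.0
```

Run:
```python
from h import *
tokey("D",.18)
d=snap("side");Q=d["P"].reshape(-1,3)
for sy in(-1,0):
    s=slot(1,sy);m=(np.hypot(Q[:,0]-s[0],Q[:,1]-s[1])<.03)&(Q[:,2]>.145)&(Q[:,2]<.17)
    print(m.sum(),s,rect(Q[m]),np.percentile(Q[m,2],[50,90]))
# remaining keys
d=snap("top")
for r in nets.silhouettes("top","key1"):
    q=d["P"][r["mask"]];q=q[(q[:,2]>.095)]
    if r["p"]>.4 and len(q)>20: c,w,h,a=rect(q);print("%.2f"%r["p"],c.round(4),"%.0fx%.0f %.1f"%(w,h,a),"z %.3f"%np.median(q[:,2]))
```

```text
t 18.4 tcp [ 0.6388 -0.0269  0.2063] yaw(y) 78.44 tilt [-0.0013 -0.0002] open 0.0449 grip 0 F [ 0.6 -0.4 -0.5] q6 -1.53
turn shares [-0.   -0.01 -1.2 ] shift shares after turn [ 2.29 -6.29  0.44] q6->~-1.65
158 [ 0.61257171 -0.1438562 ] (array([ 0.61291504, -0.14276157]), 39.8197021484375, 24.346168518066406, -13.822868347167969) [0.15446253 0.15626933]
133 [ 0.63649586 -0.02626524] (array([ 0.63660553, -0.02760526]), 38.37240219116211, 25.960905075073242, -15.230522155761719) [0.15360806 0.1560024 ]
0.71 [ 0.4597 -0.3154] 38x17 -8.6 z 0.105
0.68 [ 0.4698 -0.3913] 40x20 -5.0 z 0.105
0.60 [0.4582 0.3423] 66x62 88.5 z 0.099
0.59 [ 0.41  -0.357] 40x20 -12.6 z 0.105
0.54 [ 0.6114 -0.1429] 40x18 -10.4 z 0.153
```

jog_arm:
  commands: [0,0,0,0,0,-0.6,45,0,0,0,0,0,-0.6,45,0.29,-0.79,0,0,0,0,45,0.29,-0.79,0,0,0,0,45,0.29,-0.79,0,0,0,0,45,0.29,-0.79,0,0,0,0,45,0.29,-0.79,0,0,0,0,45,0.28,-0.78,0.1,0,0,0,45,0.28,-0.78,0.1,0,0,0,45,0.28,-0.78,0.24,0,0,0,45,0,0,0,0,0,0,45,0,0,0,0,0,0,45,0,0,0,0,0,0,45,0,0,0,0,0,0,45]

```text
t: 20.35
tool_pos: [0.4728, -0.3912, 0.1821]
tool_rot: [0.126, 3.138, -0.001]
contact_force: [0.1, -0.3, -0.6]
opening: 0.0451
grip_force: 0.0
```

```bash
python3 -c "
from h import *
tokey('D',.075)"
```

```text
t 20.4 tcp [ 0.4728 -0.3912  0.1821] yaw(y) 85.41 tilt [ 0.0015 -0.001 ] open 0.0451 grip 0 F [ 0.1 -0.3 -0.6] q6 -2.30
turn shares [-0.01  0.02  0.02] shift shares after turn [ 0.03 -0.01  1.78] q6->~-2.30
```

jog_arm:
  commands: [0.02,0,0.5,0,0,0,45,0,0,0.6,0,0,0,45,0,0,0.5,0,0,0,45,0,0,0.18,0,0,0,45,0,0,0,0,0,0,45,0,0,0,0,0,0,10,0,0,0,0,0,0,10,0,0,0,0,0,0,10,0,0,-0.5,0,0,0,10,0,0,-0.8,0,0,0,10,0,0,-0.8,0,0,0.6,10,0,0,-0.7,0,0,0.6,10,0.06,0.75,0,0,0,0,10,0.06,0.75,0,0,0,0,10,0.06,0.75,0,0,0,0,10,0.06,0.75,0,0,0,0,10,0.06,0.75,0,0,0,0,10,0.04,0.76,0,0,0,0,10,0,0,0,0,0,0,10,0,0,0,0,0,0,10]

```text
t: 22.85
tool_pos: [0.5049, -0.1229, 0.2426]
tool_rot: [0.316, 3.125, -0.001]
contact_force: [0.2, 0.8, -0.4]
opening: 0.0171
grip_force: 58.9
```

```bash
python3 -c "
from h import *
heldslot(-1,-1)
toslot(-1,-1,.125)"
```

```text
t 22.9 tcp [ 0.5049 -0.1234  0.2426] yaw(y) 78.40 tilt [ 0.0006 -0.0009] open 0.0172 grip 59 F [-0.4 -0.7 -0.1] q6 -1.75
foot z 3.5
+0 n11 x -13.6..38.8 mid 12.6 yface 11.7
+48 n25 x -17.7..15.2 mid -1.2 yface -7.6
+60 n84 x -19.1..19.2 mid 0.0 yface -8.1
+72 n93 x -18.5..19.9 mid 0.7 yface -8.3
+84 n87 x -19.8..18.1 mid -0.8 yface -8.9
+96 n95 x -18.8..18.8 mid -0.0 yface -8.7
[ 0.5048 -0.1219]
t 22.9 tcp [ 0.5049 -0.1234  0.2426] yaw(y) 78.40 tilt [ 0.0006 -0.0009] open 0.0172 grip 59 F [-0.4 -0.7 -0.1] q6 -1.75
turn shares [-0.01  0.01 -0.02] shift shares after turn [0.01 0.02 1.96] q6->~-1.75
```

jog_arm:
  commands: [-0.01,0.01,0.4,0,0,0,10,0,0,0.4,0,0,0,10,0,0,0.15,0,0,0,10,0,0,0.15,0,0,0,10,0,0,0.15,0,0,0,10,0,0,0,0,0,0,10]

```text
t: 23.65
tool_pos: [0.5055, -0.1223, 0.1672]
tool_rot: [0.317, 3.126, -0.0]
contact_force: [-0.7, -0.9, -0.1]
opening: 0.0172
grip_force: 59.0
```

jog_arm:
  commands: [0,0,0.2,0,0,0,10,0,0,0.2,0,0,0,10,0,0,0.2,0,0,0,10,0,0,0.07,0,0,0,10,0,0,0,0,0,0,10,0,0,0,0,0,0,45,0,0,0,0,0,0,45,0,0,0,0,0,0,45,0,0,-0.4,0,0,0,45,0,0,-0.8,0,0,0,45,0,0,0,0,0,0,45,0,0,0,0,0,0,45,0,0,0,0,0,0,45]

```text
t: 25.28
tool_pos: [0.505, -0.122, 0.1979]
tool_rot: [-0.316, -3.124, -0.0]
contact_force: [-0.1, 0.1, -0.7]
opening: 0.0448
grip_force: 0.0
```

```bash
python3 -c "
from h import *
tokey('B',.18)"
```

```text
t 25.3 tcp [ 0.505  -0.122   0.1979] yaw(y) 78.44 tilt [-0.0016  0.0005] open 0.0448 grip 0 F [-0.1  0.1 -0.7] q6 -1.75
turn shares [ 0.   -0.02 -1.06] shift shares after turn [ 0.41 -3.29  0.3 ] q6->~-1.86
```

jog_arm:
  commands: [0,0,0,0,0,-0.9,45,0.08,-0.66,0,0,0,0,45,0.08,-0.66,0,0,0,0,45,0.08,-0.66,0,0,0,0,45,0.08,-0.66,0.1,0,0,0,45,0.09,-0.65,0.2,0,0,0,45,0,0,0,0,0,0,45,0,0,0,0,0,0,45,0,0,0,0,0,0,45,0,0,0,0,0,0,45]

```text
t: 26.52
tool_pos: [0.4597, -0.315, 0.1818]
tool_rot: [0.173, 3.135, -0.001]
contact_force: [-0.5, 0.4, -0.3]
opening: 0.0449
grip_force: 0.0
```

```bash
python3 -c "
from h import *
tokey('B',.075)"
```

```text
t 26.5 tcp [ 0.4597 -0.315   0.1818] yaw(y) 83.67 tilt [ 0.0013 -0.0008] open 0.0449 grip 0 F [-0.5  0.4 -0.3] q6 -2.19
turn shares [-0.01  0.01 -0.14] shift shares after turn [-0.03 -0.01  1.78] q6->~-2.21
```

jog_arm:
  commands: [-0.02,0,0.5,0,0,0,45,0,0,0.6,0,0,0,45,0,0,0.5,0,0,0,45,0,0,0.18,0,0,0,45,0,0,0,0,0,0,45,0,0,0,0,0,0,10,0,0,0,0,0,0,10,0,0,0,0,0,0,10,0,0,-0.5,0,0,0,10,0,0,-0.8,0,0,0,10,0,0,-0.8,0,0,0.45,10,0,0,-0.7,0,0,0.45,10,-0.01,0.76,0,0,0,0,10,-0.01,0.76,0,0,0,0,10,-0.01,0.76,0,0,0,0,10,-0.01,0.76,0,0,0,0,10,-0.01,0.76,0,0,0,0,10,-0.01,0.76,0,0,0,0,10,-0.01,0.75,0,0,0,0,10,0,0,0,0,0,0,10]

```text
t: 29.02
tool_pos: [0.5283, -0.0021, 0.2423]
tool_rot: [0.31, 3.126, -0.0]
contact_force: [0.0, -1.2, -1.6]
opening: 0.0172
grip_force: 58.9
```

```bash
python3 -c "
from h import *
heldslot(-1,0)
toslot(-1,0,.125)"
```

```text
t 29.1 tcp [ 0.5282 -0.0035  0.2423] yaw(y) 78.59 tilt [ 0.0002 -0.0008] open 0.0172 grip 59 F [-0.8  0.2 -0.7] q6 -1.52
foot z 3.3
+0 n18 x -23.7..37.9 mid 7.1 yface 10.4
+48 n17 x -15.7..16.2 mid 0.3 yface -5.3
+60 n78 x -18.2..18.9 mid 0.3 yface -5.6
+72 n72 x -18.0..19.4 mid 0.7 yface -5.8
+84 n83 x -19.3..19.9 mid 0.3 yface -5.2
+96 n79 x -18.6..18.2 mid -0.2 yface -5.4
[ 0.5287 -0.0043]
t 29.1 tcp [ 0.5282 -0.0035  0.2423] yaw(y) 78.59 tilt [ 0.0002 -0.0008] open 0.0172 grip 59 F [-0.8  0.2 -0.7] q6 -1.52
turn shares [-0.01  0.    0.01] shift shares after turn [-0.01 -0.01  1.95] q6->~-1.52
```

jog_arm:
  commands: [-0.01,-0.01,0.4,0,0,0,10,0,0,0.4,0,0,0,10,0,0,0.15,0,0,0,10,0,0,0.15,0,0,0,10,0,0,0.15,0,0,0,10,0,0,0,0,0,0,10]

```text
t: 29.82
tool_pos: [0.5288, -0.0055, 0.1671]
tool_rot: [0.317, 3.125, -0.0]
contact_force: [0.1, 0.5, -1.0]
opening: 0.0174
grip_force: 59.2
```

jog_arm:
  commands: [0,0,0.2,0,0,0,10,0,0,0.2,0,0,0,10,0,0,0.2,0,0,0,10,0,0,0.07,0,0,0,10,0,0,0,0,0,0,10,0,0,0,0,0,0,45,0,0,0,0,0,0,45,0,0,0,0,0,0,45,0,0,-0.4,0,0,0,45,0,0,-0.8,0,0,0,45,0,0,0,0,0,0,45,0,0,0,0,0,0,45,0,0,0,0,0,0,45]

```text
t: 31.45
tool_pos: [0.5281, -0.0051, 0.1978]
tool_rot: [-0.316, -3.124, 0.0]
contact_force: [0.2, -0.3, 0.4]
opening: 0.045
grip_force: 0.0
```

```bash
python3 -c "
from h import *
tokey('C',.18)
d=snap('side')
for r in nets.silhouettes('side','key1'):
    q=d['P'][r['mask']];q=q[(q[:,2]>.1)]
    if r['p']>.3 and len(q)>20: c,w,h,a=rect(q);print('%.2f'%r['p'],c.round(4),'%.0fx%.0f %.1f'%(w,h,a),'z %.3f'%np.median(q[:,2]))
"
```

```text
t 31.4 tcp [ 0.5281 -0.0051  0.1978] yaw(y) 78.44 tilt [-0.0018 -0.0001] open 0.0450 grip 0 F [ 0.2 -0.3  0.4] q6 -1.52
turn shares [-0.   -0.02 -0.97] shift shares after turn [ 1.32 -6.04  0.3 ] q6->~-1.62
0.83 [ 0.5056 -0.1238] 39x26 -14.6 z 0.145
0.83 [ 0.6212 -0.1188] 77x49 77.0 z 0.141
0.75 [ 0.4119 -0.3574] 40x21 -9.7 z 0.107
0.69 [ 0.6364 -0.0282] 39x25 -15.7 z 0.143
0.54 [ 0.5295 -0.0047] 40x26 -9.9 z 0.144
```

jog_arm:
  commands: [0,0,0,0,0,-0.62,45,0.14,-0.76,0,0,0,0,45,0.14,-0.76,0,0,0,0,45,0.14,-0.76,0,0,0,0,45,0.14,-0.76,0,0,0,0,45,0.14,-0.76,0,0,0,0,45,0.14,-0.76,0,0,0,0,45,0.14,-0.76,0.1,0,0,0,45,0.13,-0.76,0.2,0,0,0,45,0,0,0,0,0,0,45,0,0,0,0,0,0,45,0,0,0,0,0,0,45,0,0,0,0,0,0,45]

```text
t: 33.17
tool_pos: [0.4127, -0.3564, 0.1818]
tool_rot: [0.217, 3.133, -0.001]
contact_force: [-0.6, -0.1, -1.1]
opening: 0.045
grip_force: 0.0
```

```bash
python3 -c "
from h import *
tokey('C',.075)"
```

```text
t 33.2 tcp [ 0.4127 -0.3564  0.1818] yaw(y) 82.08 tilt [ 0.0014 -0.0009] open 0.0450 grip 0 F [-0.6 -0.1 -1.1] q6 -2.28
turn shares [-0.01  0.01 -0.34] shift shares after turn [ 0.02 -0.02  1.78] q6->~-2.32
```

jog_arm:
  commands: [0.02,-0.01,0.5,0,0,0,45,0,0,0.6,0,0,0,45,0,0,0.5,0,0,0,45,0,0,0.18,0,0,0,45,0,0,0,0,0,0,45,0,0,0,0,0,0,10,0,0,0,0,0,0,10,0,0,0,0,0,0,10,0,0,-0.5,0,0,0,10,0,0,-0.8,0,0,0,10,0,0,-0.8,0,0,0.31,10,0,0,-0.7,0,0,0.31,10,-0.07,0.74,0,0,0,0,10,-0.07,0.74,0,0,0,0,10,-0.07,0.74,0,0,0,0,10,-0.07,0.74,0,0,0,0,10,-0.07,0.74,0,0,0,0,10,-0.07,0.74,0,0,0,0,10,-0.07,0.74,0,0,0,0,10,-0.07,0.74,0,0,0,0,10]

```text
t: 35.67
tool_pos: [0.515, -0.0149, 0.2425]
tool_rot: [0.316, 3.125, -0.001]
contact_force: [0.4, -1.0, -0.9]
opening: 0.0172
grip_force: 58.7
```

jog_arm:
  commands: [-0.06,0.74,0,0,0,0,10,-0.06,0.74,0,0,0,0,10,-0.06,0.74,0,0,0,0,10,0,0,0,0,0,0,10,0,0,0,0,0,0,10,0,0,0,0,0,0,10]

```text
t: 36.42
tool_pos: [0.552, 0.111, 0.2425]
tool_rot: [0.319, 3.125, -0.001]
contact_force: [-0.2, 0.2, -0.7]
opening: 0.017
grip_force: 58.8
```

```bash
python3 -c "
from h import *
heldslot(-1,1)
toslot(-1,1,.125)"
```

```text
t 36.5 tcp [0.5521 0.111  0.2426] yaw(y) 78.35 tilt [ 0.0008 -0.0007] open 0.0171 grip 59 F [ 0.3  0.1 -0.8] q6 -1.30
foot z 3.2
+0 n20 x -34.6..39.3 mid 2.4 yface -0.7
+48 n21 x -15.8..14.2 mid -0.8 yface -8.5
+60 n68 x -19.3..18.6 mid -0.3 yface -10.0
+72 n62 x -18.5..19.0 mid 0.3 yface -10.4
+84 n69 x -17.9..19.5 mid 0.8 yface -10.4
+96 n73 x -19.5..20.0 mid 0.3 yface -10.1
[0.5526 0.1133]
t 36.5 tcp [0.5521 0.111  0.2426] yaw(y) 78.35 tilt [ 0.0008 -0.0007] open 0.0171 grip 59 F [ 0.3  0.1 -0.8] q6 -1.30
turn shares [-0.01  0.01 -0.03] shift shares after turn [-0.    0.04  1.96] q6->~-1.30
```

jog_arm:
  commands: [0,0.03,0.4,0,0,0,10,0,0,0.4,0,0,0,10,0,0,0.15,0,0,0,10,0,0,0.15,0,0,0,10,0,0,0.15,0,0,0,10,0,0,0,0,0,0,10]

```text
t: 37.22
tool_pos: [0.5524, 0.1136, 0.1671]
tool_rot: [0.317, 3.125, -0.001]
contact_force: [-0.5, 0.6, -0.7]
opening: 0.0175
grip_force: 58.9
```

jog_arm:
  commands: [0,0,0.2,0,0,0,10,0,0,0.2,0,0,0,10,0,0,0.2,0,0,0,10,0,0,0.07,0,0,0,10,0,0,0,0,0,0,10,0,0,0,0,0,0,45,0,0,0,0,0,0,45,0,0,0,0,0,0,45,0,0,-0.4,0,0,0,45,0,0,-0.8,0,0,0,45,0,0,0,0,0,0,45,0,0,0,0,0,0,45,0,0,0,0,0,0,45]

```text
t: 38.85
tool_pos: [0.5517, 0.1137, 0.1976]
tool_rot: [-0.316, -3.124, 0.001]
contact_force: [-0.4, -0.2, -0.0]
opening: 0.0449
grip_force: 0.0
```

```bash
cat >> h.py <<'E'
def slots():
    d=snap('side');Q=d["P"].reshape(-1,3)
    for sx in(-1,1):
        for sy in(-1,0,1):
            s=slot(sx,sy);m=(np.hypot(Q[:,0]-s[0],Q[:,1]-s[1])<.012)&(Q[:,2]<.18);print((sx,sy),s.round(4),"z90 %.4f"%np.percentile(Q[m,2],90))
    return d
def mallet():
    for n in("top","side"):
        d=snap(n);r=nets.silhouettes(n,"mallet")[0];q=d["P"][r["mask"]];q=q[~np.isnan(q[:,2])]
        hd=q[(q[:,2]>.09)&(q[:,2]<.11)];c,w,h,a=rect(hd)
        hl=q[(q[:,2]>.03)&(q[:,2]<.075)];dd=np.hypot(*(hl[:,:2]-c).T);hl=hl[(dd>.045)&(dd<.24)]
        v=np.polyfit(np.hypot(*(hl[:,:2]-c).T),hl[:,:2],1)
        mm=(hl[:,:2]-c).mean(0);print(n,"p%.2f"%r["p"],"head",c.round(4),"%.0fx%.0f"%(w,h),"ztop %.4f"%np.median(hd[:,2]),"handle dir %.1f / %.1f"%(np.degrees(np.arctan2(mm[1],mm[0])),np.degrees(np.arctan2(v[0][1],v[0][0]))),"handle z",np.percentile(hl[:,2],90).round(4))
E
python3 -c "
from h import *
state();slots();mallet()"
```

```text
t 38.9 tcp [0.5517 0.1137 0.1976] yaw(y) 78.44 tilt [-0.0019 -0.0007] open 0.0449 grip 0 F [-0.4 -0.2 -0. ] q6 -1.30
(-1, -1) [ 0.5048 -0.1219] z90 0.1559
(-1, 0) [ 0.5287 -0.0043] z90 0.1555
(-1, 1) [0.5526 0.1133] z90 0.1561
(1, -1) [ 0.6126 -0.1439] z90 0.1555
(1, 0) [ 0.6365 -0.0263] z90 0.1554
(1, 1) [0.6604 0.0913] z90 0.1196
top p0.69 head [0.4607 0.3421] 67x63 ztop 0.0986 handle dir -167.8 / -168.3 handle z 0.0645
side p0.60 head [0.4632 0.339 ] 68x66 ztop 0.0994 handle dir -167.1 / -168.4 handle z 0.0648
```

All five keys are seated with their heads at about 154 mm, and slot (1,1) is empty. Mallet next.

```bash
python3 -c "
from h import *
rel((.3984,.327,.13),102)"
```

```text
t 39.1 tcp [0.5523 0.1137 0.1985] yaw(y) 78.44 tilt [-0.0005 -0.0006] open 0.0448 grip 0 F [-0.1  0.4 -0.4] q6 -1.30
turn shares [-0.01 -0.01 -4.11] shift shares after turn [1.77 4.01 1.14] q6->~-1.71
```

jog_arm:
  commands: [0,0,0,0,0,-0.83,60,0,0,0,0,0,-0.82,60,0,0,0,0,0,-0.82,60,0,0,0,0,0,-0.82,60,0,0,0,0,0,-0.82,60,0.3,0.67,0,0,0,0,60,0.3,0.67,0,0,0,0,60,0.3,0.67,0,0,0,0,60,0.29,0.67,0.3,0,0,0,60,0.29,0.67,0.4,0,0,0,60,0.29,0.66,0.44,0,0,0,60,0,0,0,0,0,0,60,0,0,0,0,0,0,60,0,0,0,0,0,0,60,0,0,0,0,0,0,60]

```text
t: 40.98
tool_pos: [0.4, 0.3266, 0.1317]
tool_rot: [-0.325, 3.122, 0.0]
contact_force: [0.2, -0.2, 0.6]
opening: 0.0598
grip_force: 0.0
```

```bash
python3 -c "
from h import *
rel((.3984,.327,.032),102)
mallet();d=snap('side');show('s4',d,(130,60,290,220),4)"
```

```text
t 41.0 tcp [0.4    0.3266 0.1317] yaw(y) 101.89 tilt [0.0024 0.0003] open 0.0598 grip 0 F [ 0.2 -0.2  0.6] q6 -1.24
turn shares [-0.    0.02 -0.02] shift shares after turn [0.02 0.01 1.66] q6->~-1.24
top p0.65 head [0.462  0.3405] 65x65 ztop 0.0987 handle dir -167.5 / -165.8 handle z 0.0645
side p0.98 head [0.4621 0.338 ] 70x63 ztop 0.0997 handle dir -167.3 / -168.2 handle z 0.0647
```

View pics/s4.png

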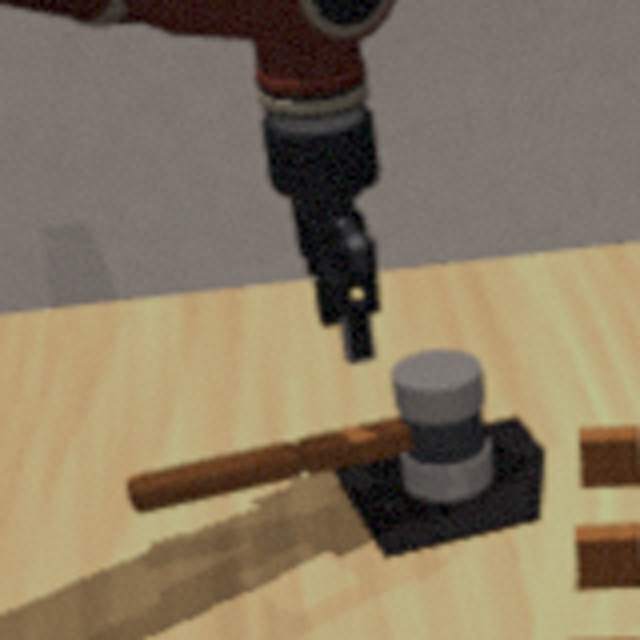

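The gripper stands over the handle next to the head. Descend and grip.

jog_arm:
  commands: [0.02,0,0.5,0,0,0,60,0,0,0.5,0,0,0,60,0,0,0.4,0,0,0,60,0,0,0.24,0,0,0,60,0,0,0,0,0,0,60,0,0,0,0,0,0,60,0,0,0,0,0,0,10,0,0,0,0,0,0,10,0,0,0,0,0,0,10,0,0,0,0,0,0,10,0,0,0,0,0,0,10,0,0,0,0,0,0,10]
  newtons: 120

```text
t: 42.72
tool_pos: [0.3985, 0.3273, 0.0336]
tool_rot: [-0.328, 3.122, 0.001]
contact_force: [-1.0, -0.8, 6.2]
opening: 0.0225
grip_force: 117.1
```

```bash
python3 -c "
from h import *
state();mallet()"
```

```text
t 42.7 tcp [0.3985 0.3273 0.0336] yaw(y) 101.99 tilt [0.0023 0.0006] open 0.0225 grip 117 F [-1.  -0.8  6.2] q6 -1.24
top p0.73 head [0.5791 0.0307] 209x177 ztop 0.1035 handle dir 34.6 / 32.5 handle z 0.0651
side p0.96 head [0.4639 0.339 ] 70x67 ztop 0.0998 handle dir -165.2 / -167.1 handle z 0.0647
```

jog_arm:
  commands: [0,0,-0.2,0,0,0,10,0,0,-0.5,0,0,0,10,0,0,-0.7,0,0,0,10,0,0,-0.7,0,0,0,10,0,0,-0.7,0,0,0,10,0,0,-0.4,0,0,0,10,0,0,0,0,0,0,10,0,0,0,0,0,0,10,0,0,0,0,0,0,10]

```text
t: 44.05
tool_pos: [0.3964, 0.3261, 0.2217]
tool_rot: [0.328, -3.121, 0.004]
contact_force: [0.7, -0.1, -4.8]
opening: 0.0223
grip_force: 117.8
```

```bash
cat >> h.py <<'E'
HO=np.array([.0637,.0127])
def tomal(sx,sy,z): s=slot(sx,sy)-HO;rel((*s,z),102)
E
python3 -c "
from h import *
tomal(-1,1,.225);d=snap('side');show('s5',d,(110,20,310,200),4)"
```

```text
t 44.0 tcp [0.3964 0.3261 0.2217] yaw(y) 101.98 tilt [-0.003  -0.0029] open 0.0223 grip 118 F [ 0.7 -0.1 -4.8] q6 -1.24
turn shares [-0.02 -0.04 -0.  ] shift shares after turn [-0.73 -4.   -0.06] q6->~-1.24
```

View pics/s5.png

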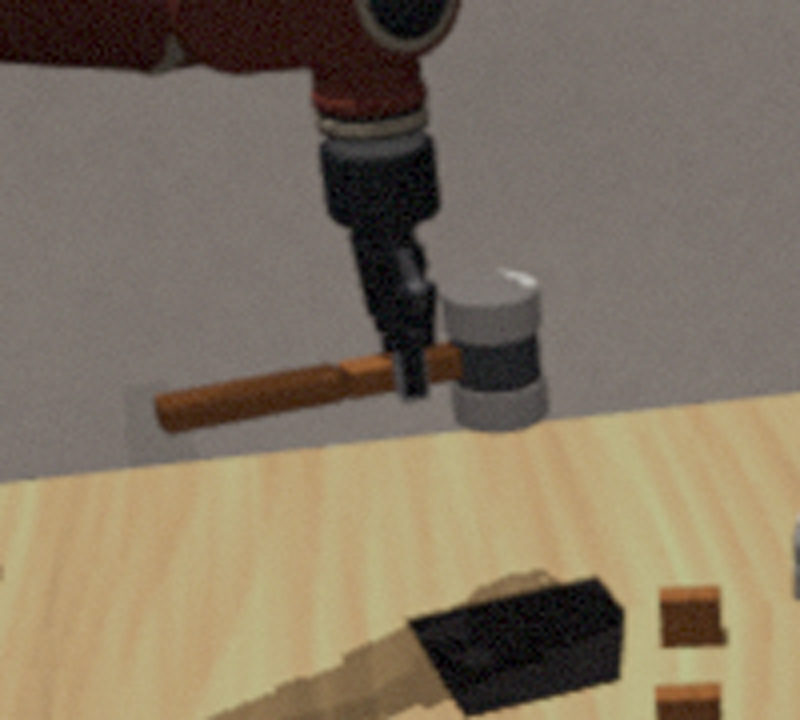

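The mallet is held level and clear of the mat.

jog_arm:
  commands: [-0.12,-0.67,-0.06,0,0,0,10,-0.12,-0.67,0,0,0,0,10,-0.12,-0.67,0,0,0,0,10,-0.12,-0.67,0,0,0,0,10,-0.12,-0.66,0,0,0,0,10,-0.12,-0.66,0,0,0,0,10,0,0,0,0,0,0,10,0,0,0,0,0,0,10,0,0,0,0,0,0,10,0,0,0,0,0,0,10]

```text
t: 45.35
tool_pos: [0.4894, 0.1017, 0.228]
tool_rot: [-0.33, 3.124, -0.001]
contact_force: [0.1, 0.3, -4.8]
opening: 0.0226
grip_force: 118.6
```

```bash
cat >> h.py <<'E'
def head(sx,sy):
    """mallet head's upper face: plane tilt and centre against the slot"""
    for n in("side","top"):
        d=snap(n);o,m=state() if n=="side" else (ctrl.get_obs(),0);r=nets.silhouettes(n,"mallet")
        if not r: continue
        c0=o["tool_pos"][:2]+HO;Q=d["P"][np.any([x["mask"] for x in r[:2]],0)];Q=Q[np.hypot(*(Q[:,:2]-c0).T)<.045]
        if len(Q)<60: print(n,"few");continue
        zt=np.percentile(Q[:,2],97);t=Q[Q[:,2]>zt-.010];A=np.c_[t[:,:2]-c0,np.ones(len(t))];k=np.linalg.lstsq(A,t[:,2],rcond=None)[0]
        print(n,len(t),"slope",k[:2].round(3),"z %.4f"%k[2],"centre",rect(t)[0].round(4),"want",slot(sx,sy).round(4))
E
python3 -c "
from h import *
tomal(-1,1,.184);head(-1,1)"
```

```text
t 45.4 tcp [0.4894 0.1017 0.228 ] yaw(y) 102.07 tilt [ 0.0007 -0.0005] open 0.0226 grip 119 F [ 0.1  0.3 -4.8] q6 -1.73
turn shares [-0.01  0.01  0.01] shift shares after turn [ 0.01 -0.02  0.73] q6->~-1.72
t 45.4 tcp [0.4895 0.1017 0.2281] yaw(y) 102.06 tilt [ 0.0009 -0.0005] open 0.0223 grip 119 F [-0.  -0.5 -4.5] q6 -1.73
side 290 slope [0.009 0.067] z 0.2936 centre [0.5552 0.1115] want [0.5526 0.1133]
top 452 slope [-0.006  0.003] z 0.2925 centre [0.5634 0.1162] want [0.5526 0.1133]
```

jog_arm:
  commands: [0,-0.01,0.3,0,0,0,10,0,0,0.3,0,0,0,10,0,0,0.1,0,0,0,10,0,0,0.1,0,0,0,10,0,0,0.1,0,0,0,10,0,0,0.1,0,0,0,10,0,0,0.1,0,0,0,10,0,0,0,0,0,0,10]

```text
t: 46.55
tool_pos: [0.4909, 0.1006, 0.1642]
tool_rot: [-0.328, 3.121, -0.001]
contact_force: [-2.5, 0.6, 3.8]
opening: 0.0222
grip_force: 119.9
```

```bash
python3 -c "
from h import *
tomal(-1,1,.151);head(-1,1)"
```

```text
t 46.5 tcp [0.4909 0.1006 0.1642] yaw(y) 102.00 tilt [ 0.0036 -0.    ] open 0.0222 grip 120 F [-2.5  0.6  3.8] q6 -1.73
turn shares [-0.01  0.04 -0.  ] shift shares after turn [0.03 0.01 0.22] q6->~-1.73
t 46.6 tcp [0.491  0.1006 0.1642] yaw(y) 101.99 tilt [ 0.0038 -0.    ] open 0.0221 grip 120 F [-3.1  0.3  5.2] q6 -1.73
side 307 slope [0.003 0.057] z 0.2302 centre [0.5565 0.1128] want [0.5526 0.1133]
top 454 slope [-0.118 -0.024] z 0.2305 centre [0.5595 0.1128] want [0.5526 0.1133]
```

jog_arm:
  commands: [0,0,0.1,0,0,0,10,0,0,0.1,0,0,0,10,0,0,0.1,0,0,0,10,0,0,0.05,0,0,0,10,0,0,0,0,0,0,10]

```text
t: 47.38
tool_pos: [0.4936, 0.1008, 0.15]
tool_rot: [-0.328, 3.115, -0.001]
contact_force: [-15.1, -1.0, 30.5]
opening: 0.0218
grip_force: 123.9
```

```bash
python3 -c "
from h import *
head(-1,1)"
```

```text
t 47.4 tcp [0.4936 0.1007 0.15  ] yaw(y) 102.01 tilt [0.0099 0.0002] open 0.0220 grip 124 F [-14.9  -0.7  31. ] q6 -1.73
side 317 slope [0.015 0.06 ] z 0.2169 centre [0.5589 0.1135] want [0.5526 0.1133]
top 426 slope [0.008 0.012] z 0.2160 centre [0.5649 0.115 ] want [0.5526 0.1133]
```

jog_arm:
  commands: [0,0,-0.4,0,0,0,10,0,0,-0.5,0,0,0,10,0,0,-0.5,0,0,0,10,0.27,-0.61,0,0,0,0,10,0.27,-0.61,0,0,0,0,10,0.26,-0.62,0,0,0,0,10,0,0,0,0,0,0,10,0,0,0,0,0,0,10,0,0,0,0,0,0,10]

```text
t: 48.7
tool_pos: [0.4658, -0.0168, 0.2247]
tool_rot: [-0.33, 3.124, -0.0]
contact_force: [-0.3, -1.2, -5.3]
opening: 0.022
grip_force: 119.1
```

```bash
python3 -c "
from h import *
tomal(-1,0,.151);slots();head(-1,0)"
```

```text
t 48.7 tcp [ 0.4658 -0.0168  0.2247] yaw(y) 102.06 tilt [ 0.0003 -0.0002] open 0.0220 grip 119 F [-0.3 -1.2 -5.3] q6 -1.98
turn shares [-0.    0.    0.01] shift shares after turn [ 0.01 -0.    1.23] q6->~-1.98
(-1, -1) [ 0.5048 -0.1219] z90 0.1554
(-1, 0) [ 0.5287 -0.0043] z90 0.1556Traceback (most recent call last):
  File "<string>", line 3, in <module>
    tomal(-1,0,.151);slots();head(-1,0)
                     ~~~~~^^
  File "h.py", line 62, in slots
    s=slot(sx,sy);m=(np.hypot(Q[:,0]-s[0],Q[:,1]-s[1])<.012)&(Q[:,2]<.18);print((sx,sy),s.round(4),"z90 %.4f"%np.percentile(Q[m,2],90))
                                                                                                              ~~~~~~~~~~~~~^^^^^^^^^^^
    return _quantile_unchecked(
        a, q, axis, out, overwrite_input, method, keepdims, weights)
    return _ureduce(a,
                    func=_quantile_ureduce_func,
    ...<5 lines>...
                    overwrite_input=overwrite_input,
                    method=method)
    r = func(a, **kwargs)
    result = _quantile(arr,
                       quantiles=q,
    ...<2 lines>...
                       out=out,
                       weights=wgt)
    slices_having_nans = np.isnan(arr[-1, ...])
                                  ~~~^^^^^^^^^
IndexError: index -1 is out of bounds for axis 0 with size 0
```

jog_arm:
  commands: [0.01,0,0.3,0,0,0,10,0,0,0.3,0,0,0,10,0,0,0.1,0,0,0,10,0,0,0.1,0,0,0,10,0,0,0.1,0,0,0,10,0,0,0.1,0,0,0,10,0,0,0.1,0,0,0,10,0,0,0.1,0,0,0,10,0,0,0.1,0,0,0,10,0,0,0.08,0,0,0,10,0,0,0,0,0,0,10]

```text
t: 50.12
tool_pos: [0.4684, -0.0181, 0.1501]
tool_rot: [-0.328, 3.117, -0.004]
contact_force: [-13.3, 2.1, 26.7]
opening: 0.0219
grip_force: 123.8
```

```bash
python3 -c "
from h import *
head(-1,0)"
```

```text
t 50.2 tcp [ 0.4684 -0.0181  0.1501] yaw(y) 102.03 tilt [ 0.008  -0.0015] open 0.0220 grip 124 F [-13.2   2.4  27.1] q6 -1.98
side 383 slope [0.019 0.058] z 0.2169 centre [ 0.5312 -0.0062] want [ 0.5287 -0.0043]
```

Flush again (head top 0.217 m). On to (-1,-1), the same shift.

jog_arm:
  commands: [0,0,-0.4,0,0,0,10,0,0,-0.5,0,0,0,10,0,0,-0.48,0,0,0,10,0.27,-0.61,0,0,0,0,10,0.27,-0.61,0,0,0,0,10,0.26,-0.62,0,0,0,0,10,0,0,0,0,0,0,10,0,0,0,0,0,0,10,0,0,0,0,0,0,10]

```text
t: 51.45
tool_pos: [0.4412, -0.1349, 0.2248]
tool_rot: [-0.33, 3.124, -0.0]
contact_force: [0.4, -0.3, -4.1]
opening: 0.0222
grip_force: 119.4
```

```bash
sed -i 's/print((sx,sy),s.round(4)/print((sx,sy),m.sum(),m.any() and s.round(4)/; s/np.percentile(Q\[m,2\],90))$/(np.percentile(Q[m,2],90) if m.any() else 0))/' h.py; python3 -c "
from h import *
tomal(-1,-1,.151);slots();head(-1,-1)"
```

```text
t 51.5 tcp [ 0.4412 -0.1349  0.2248] yaw(y) 102.06 tilt [ 0.0005 -0.0001] open 0.0222 grip 119 F [ 0.4 -0.3 -4.1] q6 -2.24
turn shares [-0.    0.    0.01] shift shares after turn [0.   0.   1.23] q6->~-2.24
(-1, -1) 156 [ 0.5048 -0.1219] z90 0.1559
(-1, 0) 0 False z90 0.0000
(-1, 1) 0 False z90 0.0000
(1, -1) 179 [ 0.6126 -0.1439] z90 0.1558
(1, 0) 127 [ 0.6365 -0.0263] z90 0.1560
(1, 1) 19 [0.6604 0.0913] z90 0.1210
t 51.5 tcp [ 0.4413 -0.1349  0.2251] yaw(y) 102.07 tilt [ 0.0008 -0.0004] open 0.0221 grip 119 F [-0.5  0.2 -4.8] q6 -2.24
side 507 slope [-0.007  0.052] z 0.2903 centre [ 0.5057 -0.1213] want [ 0.5048 -0.1219]
top 494 slope [-0.289  0.159] z 0.2953 centre [ 0.5126 -0.1151] want [ 0.5048 -0.1219]
```

jog_arm:
  commands: [0,0,0.3,0,0,0,10,0,0,0.3,0,0,0,10,0,0,0.1,0,0,0,10,0,0,0.1,0,0,0,10,0,0,0.1,0,0,0,10,0,0,0.1,0,0,0,10,0,0,0.1,0,0,0,10,0,0,0.1,0,0,0,10,0,0,0.1,0,0,0,10,0,0,0.09,0,0,0,10,0,0,0,0,0,0,10]

```text
t: 53.08
tool_pos: [0.444, -0.1371, 0.1501]
tool_rot: [-0.329, 3.118, -0.006]
contact_force: [-14.5, 3.8, 30.6]
opening: 0.022
grip_force: 124.6
```

```bash
python3 -c "
from h import *
head(-1,-1)"
```

```text
t 53.1 tcp [ 0.444  -0.1371  0.1501] yaw(y) 102.03 tilt [ 0.0067 -0.0034] open 0.0220 grip 125 F [-14.7   3.7  29.7] q6 -2.24
side 476 slope [0.021 0.047] z 0.2169 centre [ 0.5073 -0.1259] want [ 0.5048 -0.1219]
top 414 slope [-0.042  0.024] z 0.2171 centre [ 0.5148 -0.1178] want [ 0.5048 -0.1219]
```

jog_arm:
  commands: [0,0,-0.4,0,0,0,10,0,0,-0.5,0,0,0,10,0,0,-0.49,0,0,0,10,-0.56,-0.24,0,0,0,0,10,-0.56,-0.24,0,0,0,0,10,-0.56,-0.25,0,0,0,0,10,0,0,0,0,0,0,10,0,0,0,0,0,0,10,0,0,0,0,0,0,10,0,0,0,0,0,0,10]

```text
t: 54.52
tool_pos: [0.5483, -0.1574, 0.2255]
tool_rot: [-0.328, 3.123, -0.001]
contact_force: [-0.7, -0.0, -5.3]
opening: 0.0217
grip_force: 119.4
```

```bash
python3 -c "
from h import *
tomal(1,-1,.151);slots();head(1,-1)"
```

```text
t 54.5 tcp [ 0.5483 -0.1574  0.2255] yaw(y) 101.98 tilt [ 0.0012 -0.0007] open 0.0217 grip 119 F [-0.7 -0.  -5.3] q6 -2.19
turn shares [-0.01  0.01 -0.  ] shift shares after turn [-0.01  0.01  1.24] q6->~-2.19
(-1, -1) 70 [ 0.5048 -0.1219] z90 0.1227
(-1, 0) 19 [ 0.5287 -0.0043] z90 0.1224
(-1, 1) 31 [0.5526 0.1133] z90 0.1218
(1, -1) 187 [ 0.6126 -0.1439] z90 0.1556
(1, 0) 0 False z90 0.0000
(1, 1) 0 False z90 0.0000
t 54.6 tcp [ 0.5486 -0.1575  0.2256] yaw(y) 101.98 tilt [ 0.0014 -0.0008] open 0.0219 grip 119 F [ 0.3 -0.3 -4.9] q6 -2.19
side 472 slope [-0.008  0.061] z 0.2910 centre [ 0.6122 -0.1442] want [ 0.6126 -0.1439]
top 243 slope [0.015 0.004] z 0.2893 centre [ 0.6212 -0.1263] want [ 0.6126 -0.1439]
```

The three near keys read flush. Drive (1,-1).

jog_arm:
  commands: [0,0,0.3,0,0,0,10,0,0,0.3,0,0,0,10,0,0,0.1,0,0,0,10,0,0,0.1,0,0,0,10,0,0,0.1,0,0,0,10,0,0,0.1,0,0,0,10,0,0,0.1,0,0,0,10,0,0,0.1,0,0,0,10,0,0,0.1,0,0,0,10,0,0,0.1,0,0,0,10,0,0,0,0,0,0,10]

```text
t: 56.15
tool_pos: [0.5518, -0.1588, 0.1501]
tool_rot: [-0.328, 3.117, -0.007]
contact_force: [-13.7, 3.6, 26.7]
opening: 0.0224
grip_force: 124.3
```

```bash
python3 -c "
from h import *
head(1,-1)"
```

```text
t 56.2 tcp [ 0.5518 -0.1589  0.1501] yaw(y) 102.03 tilt [ 0.0078 -0.0034] open 0.0221 grip 124 F [-14.    1.9  28.2] q6 -2.19
side 490 slope [0.007 0.059] z 0.2169 centre [ 0.6151 -0.1464] want [ 0.6126 -0.1439]
top 198 slope [0.024 0.014] z 0.2152 centre [ 0.6247 -0.1274] want [ 0.6126 -0.1439]
```

jog_arm:
  commands: [0,0,-0.4,0,0,0,10,0,0,-0.5,0,0,0,10,0,0,-0.5,0,0,0,10,-0.27,0.61,0,0,0,0,10,-0.27,0.61,0,0,0,0,10,-0.26,0.62,0,0,0,0,10,0,0,0,0,0,0,10,0,0,0,0,0,0,10,0,0,0,0,0,0,10,0,0,0,0,0,0,10]

```text
t: 57.6
tool_pos: [0.5728, -0.0404, 0.2252]
tool_rot: [-0.326, 3.124, -0.001]
contact_force: [-0.1, -0.5, -5.6]
opening: 0.0221
grip_force: 119.5
```

```bash
python3 -c "
from h import *
tomal(1,0,.151);slots();head(1,0)"
```

```text
t 57.6 tcp [ 0.5728 -0.0404  0.2252] yaw(y) 101.91 tilt [ 0.0008 -0.0006] open 0.0221 grip 120 F [-0.1 -0.5 -5.6] q6 -1.98
turn shares [-0.01  0.01 -0.02] shift shares after turn [-0.    0.02  1.24] q6->~-1.98
(-1, -1) 60 [ 0.5048 -0.1219] z90 0.1227
(-1, 0) 44 [ 0.5287 -0.0043] z90 0.1223
(-1, 1) 32 [0.5526 0.1133] z90 0.1222
(1, -1) 80 [ 0.6126 -0.1439] z90 0.1223
(1, 0) 118 [ 0.6365 -0.0263] z90 0.1558
(1, 1) 0 False z90 0.0000
t 57.7 tcp [ 0.5729 -0.0402  0.2253] yaw(y) 101.93 tilt [ 0.001  -0.0006] open 0.0220 grip 120 F [ 0.5  0.  -4.7] q6 -1.98
side 370 slope [-0.002  0.052] z 0.2906 centre [ 0.6374 -0.027 ] want [ 0.6365 -0.0263]
top 3 slope [-0.976  0.081] z 0.4931 centre [ 0.6154 -0.0176] want [ 0.6365 -0.0263]
```

jog_arm:
  commands: [0,0.01,0.3,0,0,0,10,0,0,0.3,0,0,0,10,0,0,0.1,0,0,0,10,0,0,0.1,0,0,0,10,0,0,0.1,0,0,0,10,0,0,0.1,0,0,0,10,0,0,0.1,0,0,0,10,0,0,0.1,0,0,0,10,0,0,0.1,0,0,0,10,0,0,0.1,0,0,0,10,0,0,0,0,0,0,10]

```text
t: 59.22
tool_pos: [0.5759, -0.0395, 0.1501]
tool_rot: [-0.328, 3.116, -0.004]
contact_force: [-13.1, 0.6, 26.6]
opening: 0.0222
grip_force: 124.2
```

jog_arm:
  commands: [0,0,-0.4,0,0,0,10,0,0,-0.5,0,0,0,10,0,0,-0.5,0,0,0,10,0,0,0,0,0,0,10,0,0,0,0,0,0,10,0,0,0,0,0,0,10]

```text
t: 59.98
tool_pos: [0.5716, -0.0388, 0.2226]
tool_rot: [0.328, -3.121, -0.001]
contact_force: [0.0, 0.4, -4.8]
opening: 0.0222
grip_force: 119.7
```

```bash
python3 -c "
from h import *
rel((.3985,.3273,.2252),102);slots();head(1,0)
d=snap('side');r=nets.silhouettes('side','mat')
for x in r:
    q=d['P'][x['mask']];q=q[(q[:,2]<.012)];
    if len(q)>300: print('mat',x['p'],rect(q),len(q))
d=snap('top')
for x in nets.silhouettes('top','mat'):
    q=d['P'][x['mask']];q=q[(q[:,2]<.012)];
    if len(q)>300: print('mat',x['p'],rect(q),len(q))
"
```

```text
t 60.0 tcp [ 0.5716 -0.0388  0.2226] yaw(y) 101.99 tilt [-0.0031  0.0002] open 0.0222 grip 120 F [ 0.   0.4 -4.8] q6 -1.98
turn shares [ 0.01 -0.03 -0.  ] shift shares after turn [ 1.55  6.57 -0.04] q6->~-1.98
(-1, -1) 67 [ 0.5048 -0.1219] z90 0.1225
(-1, 0) 39 [ 0.5287 -0.0043] z90 0.1229
(-1, 1) 32 [0.5526 0.1133] z90 0.1218
(1, -1) 80 [ 0.6126 -0.1439] z90 0.1223
(1, 0) 41 [ 0.6365 -0.0263] z90 0.1228
(1, 1) 0 False z90 0.0000
t 60.1 tcp [ 0.572  -0.0389  0.2233] yaw(y) 101.99 tilt [-0.002   0.0001] open 0.0221 grip 120 F [-0.2 -0.5 -4.7] q6 -1.98
side 371 slope [-0.006  0.07 ] z 0.2880 centre [ 0.6381 -0.0259] want [ 0.6365 -0.0263]
top 72 slope [-0.225  0.067] z 0.2938 centre [ 0.6608 -0.0323] want [ 0.6365 -0.0263]
mat 0.83 (array([0.46132269, 0.33677692]), 171.31849670410156, 155.1427764892578, -82.49132633209229) 774
mat 0.66 (array([0.46534021, 0.3372074 ]), 162.66575622558594, 162.2794647216797, 10.789318084716797) 3201
```

All five are flush. Carry the mallet back.

jog_arm:
  commands: [0.17,0.73,0,0,0,0,10,0.17,0.73,0,0,0,0,10,0.17,0.73,0,0,0,0,10,0.17,0.73,0,0,0,0,10,0.17,0.73,0,0,0,0,10,0.17,0.73,0,0,0,0,10,0.18,0.73,0,0,0,0,10,0.18,0.73,0,0,0,0,10,0.18,0.72,0,0,0,0,10,0,0,0.6,0,0,0,10,0,0,0.7,0,0,0,10,0,0,0.7,0,0,0,10,0,0,0.6,0,0,0,10,0,0,0,0,0,0,10,0,0,0,0,0,0,10,0,0,0,0,0,0,10]

```text
t: 62.42
tool_pos: [0.4014, 0.3276, 0.0717]
tool_rot: [-0.327, 3.119, 0.002]
contact_force: [0.1, -0.3, -5.7]
opening: 0.0222
grip_force: 119.6
```

```bash
python3 -c "
from h import *
rel((.3985,.3273,.0336),102);head(1,0)
d=snap('side');show('s6',d,(110,60,310,230),4)"
```

```text
t 62.4 tcp [0.4014 0.3276 0.0717] yaw(y) 101.98 tilt [0.0051 0.0021] open 0.0222 grip 120 F [ 0.1 -0.3 -5.7] q6 -1.24
turn shares [ 0.01  0.05 -0.  ] shift shares after turn [0.05 0.01 0.64] q6->~-1.24
t 62.5 tcp [0.4011 0.3274 0.0714] yaw(y) 101.99 tilt [0.0046 0.0018] open 0.0219 grip 120 F [-0.2 -0.1 -4.9] q6 -1.24
side 222 slope [-0.001  0.049] z 0.1376 centre [0.4657 0.3381] want [ 0.6365 -0.0263]
top 459 slope [-0.005  0.007] z 0.1355 centre [0.4698 0.3369] want [ 0.6365 -0.0263]
```

View pics/s6.png

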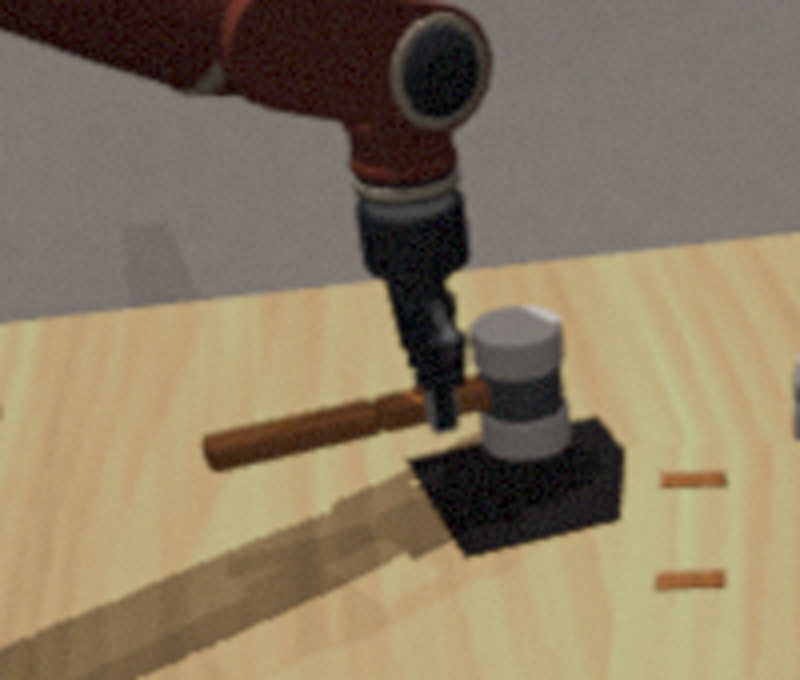

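The mallet hangs level above the mat, head near (520,380). Lower it about 37 mm.

jog_arm:
  commands: [0.03,0,0.2,0,0,0,10,0,0,0.2,0,0,0,10,0,0,0.1,0,0,0,10,0,0,0.06,0,0,0,10,0,0,0.06,0,0,0,10,0,0,0,0,0,0,10,0,0,0,0,0,0,10]

```text
t: 63.55
tool_pos: [0.3991, 0.3269, 0.0336]
tool_rot: [-0.328, 3.121, 0.001]
contact_force: [-3.4, -2.1, 5.9]
opening: 0.0224
grip_force: 121.3
```

jog_arm:
  commands: [0,0,-0.03,0,0,0,10,0,0,0,0,0,0,30,0,0,0,0,0,0,50,0,0,0,0,0,0,60,0,0,0,0,0,0,60,0,0,-0.3,0,0,0,60,0,0,-0.6,0,0,0,60,0,0,-0.8,0,0,0,60,0,0,-0.8,0,0,0,60,0,0,-0.8,0,0,0,60,0,0,0,0,0,0,60,0,0,0,0,0,0,60]

```text
t: 65.05
tool_pos: [0.3976, 0.3262, 0.2322]
tool_rot: [-0.328, 3.123, -0.0]
contact_force: [-0.5, -1.0, 0.1]
opening: 0.0604
grip_force: 0.0
```

```bash
python3 -c "
from h import *
state();mallet();d=slots();show('s7',d)"
```

```text
t 65.0 tcp [0.3976 0.3262 0.2322] yaw(y) 101.99 tilt [ 0.0017 -0.    ] open 0.0604 grip 0 F [-0.5 -1.   0.1] q6 -1.24
top p0.86 head [0.4606 0.3398] 67x63 ztop 0.0986 handle dir -166.0 / -168.2 handle z 0.0646
side p0.98 head [0.4629 0.3378] 69x64 ztop 0.0998 handle dir -165.1 / -166.7 handle z 0.0649
(-1, -1) 71 [ 0.5048 -0.1219] z90 0.1222
(-1, 0) 42 [ 0.5287 -0.0043] z90 0.1226
(-1, 1) 35 [0.5526 0.1133] z90 0.1231
(1, -1) 77 [ 0.6126 -0.1439] z90 0.1222
(1, 0) 46 [ 0.6365 -0.0263] z90 0.1224
(1, 1) 14 [0.6604 0.0913] z90 0.1222
```

View pics/s7.png

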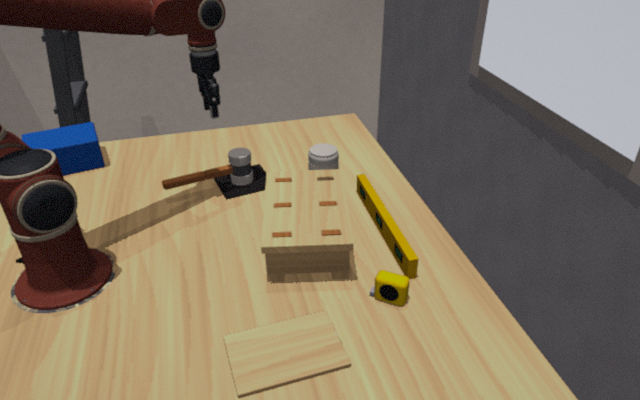

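All five keys show flush (orange patches at 283/180, 283/205, 282/234, 328/203, 331/232) and the mallet is upright on its mat at (240,168). The other things have not moved.

```bash
python3 -c "
from station import job
print(job.finish_job())"
```

```text
the job is handed in; nothing more can be done
None
```

The job is handed in: all five keys are driven flush with the mallet in slots of their own, the mallet is back on its mat head down, and nothing else on the bench was moved. The hand-in returned no verdict.

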